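# Put the canisters back in the rack and set the end stop

### The job

Put all the coloured canisters on the counter away in the wooden rack, among the white ones, so that a white canister remains at each end of the row. First lift the red end stop by its knob out of its notch and drop it fully into one farther out to make room, then push each coloured canister in from the open front, upright and fully home against the back wall, nudging its neighbours apart without toppling or lifting out any white one. In the end all canisters stand home and the stop sits down in the notch close behind the last white canister, leaving no room there for another; leave the citrus press and the soup cup alone.

Things in the scene. Friction and masses are not known exactly. Their poses are not given: they have to be found in the camera images.
- blue: slim blue canister, black lid (may be absent), upright on the counter: in plan 100 x 36 mm, straight in the middle 60, tapering at both ends to flat noses 16 wide. Origin under its centre, z up, x along the 100 (both ends alike), y across the 36. Body and lid 104 high; on the lid a knob, 28 along x, 18 along y, from 104 to 134, with a cap 36 x 22 to 140. About 0.25 kg, bottom-heavy, smooth.
- green: slim green canister, black lid (may be absent), upright on the counter: in plan 100 x 36 mm, straight in the middle 60, tapering at both ends to flat noses 16 wide. Origin under its centre, z up, x along the 100 (both ends alike), y across the 36. Body and lid 104 high; on the lid a knob, 28 along x, 18 along y, from 104 to 134, with a cap 36 x 22 to 140. About 0.25 kg, bottom-heavy, smooth.
- yellow: slim yellow canister, black lid (may be absent), upright on the counter: in plan 100 x 36 mm, straight in the middle 60, tapering at both ends to flat noses 16 wide. Origin under its centre, z up, x along the 100 (both ends alike), y across the 36. Body and lid 104 high; on the lid a knob, 28 along x, 18 along y, from 104 to 134, with a cap 36 x 22 to 140. About 0.25 kg, bottom-heavy, smooth.
- orange: slim orange canister, black lid (may be absent), upright on the counter: in plan 100 x 36 mm, straight in the middle 60, tapering at both ends to flat noses 16 wide. Origin under its centre, z up, x along the 100 (both ends alike), y across the 36. Body and lid 104 high; on the lid a knob, 28 along x, 18 along y, from 104 to 134, with a cap 36 x 22 to 140. About 0.25 kg, bottom-heavy, smooth.
- pink: slim pink canister, black lid (may be absent), upright on the counter: in plan 100 x 36 mm, straight in the middle 60, tapering at both ends to flat noses 16 wide. Origin under its centre, z up, x along the 100 (both ends alike), y across the 36. Body and lid 104 high; on the lid a knob, 28 along x, 18 along y, from 104 to 134, with a cap 36 x 22 to 140. About 0.25 kg, bottom-heavy, smooth.
- white1: white canister, wooden lid, 1 of 3 in the rack from the fixed wall: in plan 100 x 36 mm, straight in the middle 60, tapering at both ends to flat noses 16 wide. Origin under its centre, z up, x along the 100 (both ends alike), y across the 36. Body and lid 104 high; on the lid a knob, 28 along x, 18 along y, from 104 to 134, with a cap 36 x 22 to 140. About 0.25 kg, bottom-heavy, smooth.
- white2: white canister, wooden lid, 2 of 3 in the rack from the fixed wall: in plan 100 x 36 mm, straight in the middle 60, tapering at both ends to flat noses 16 wide. Origin under its centre, z up, x along the 100 (both ends alike), y across the 36. Body and lid 104 high; on the lid a knob, 28 along x, 18 along y, from 104 to 134, with a cap 36 x 22 to 140. About 0.25 kg, bottom-heavy, smooth.
- white3: white canister, wooden lid, 3 of 3 in the rack from the fixed wall: in plan 100 x 36 mm, straight in the middle 60, tapering at both ends to flat noses 16 wide. Origin under its centre, z up, x along the 100 (both ends alike), y across the 36. Body and lid 104 high; on the lid a knob, 28 along x, 18 along y, from 104 to 134, with a cap 36 x 22 to 140. About 0.25 kg, bottom-heavy, smooth.
- rack: fixed wooden row rack; origin at counter height, x points in from the open front to the back wall, y along the row. mm: floor top at z 10, from x -53 to 67, y -180 to 180; back wall's inner face at x 52, 60 high, on it a notched rail to z 76. A canister fully home has its origin at x 2, z 10 and its x axis along the rack's, either way round.
- row_start (a point): on the rack floor, on the inner face of the fixed end wall (85 mm high): rack x 0, y -170 mm, z 10. The row runs from here along rack +y to the red end stop
- row_end (a point): on the row-side face of the red end stop's plate, at rack x 0: 120 mm from row_start along rack y in notch 0 and 36 mm more for each notch, so that notch k takes 3 + k canisters with 12 mm of play. With much more play than that, canisters at the loose end turn askew when pushed: open one notch per canister
- stop (a joint): position of the red end stop along the rack's +y (m): 0.000, 0.036, 0.072, 0.108, 0.144, 0.180 in notches 0 to 5 (bolt play 1.5 mm either way); starts in notch 0; slides with slight friction once lifted
- stop_lift (a joint): height of the stop above its seat (m): 0 when the bolt is fully down in a notch; above 0.017 the bolt clears the teeth; range 0 to 0.05; falls back by its own weight (0.22 kg); let go over a tooth it rests on it at about 0.016
- stop_knob (a point): top centre of the stop's black block knob, 28 mm along rack x by 20 mm along rack y by 40 mm tall (the red bracket's top is 40 mm below this point); knob centre lies 30 mm to +y of the plate's centre; knob top 140 mm above the counter when seated. The knob never turns: it only slides along rack y and lifts
- citrus_press: bystander: blue citrus press, 116 mm across, 64 high, origin under its centre
- soup_cup: bystander: white soup cup, 110 mm across, 60 high, origin under its centre

How it is judged:
By the outcome, as a careful person would: the job done as asked, in the order asked, and still so for the second after the job is handed in, with the robot touching nothing.
Of blue, green, yellow, orange, pink only 3 to 5 are there at a start; the rules pass over those that are not, and their reading is None.
At some moment in a run one of blue, green, yellow, orange, pink may be knocked a few centimetres aside while the robot is not near it.
Once in a run the grip may slacken for a moment while it holds something.
It also fails if it takes over 210 s, if anything falls off the work surface, if the arm or the gripper's body presses on something with over 40 N, if the wrist force passes 120 N, or if a joint passes its speed limit or range.

### The arm

A 6-joint arm with a two-finger parallel gripper is mounted at the origin on the work surface. World frame = base frame: x ahead of the robot, y to its left, z up, the work surface at z = 0. Lengths are in mm, angles in rad, forces in N, time in s.
With the tool pointing down it reaches from about 250 to 800 mm from the base axis. Payload 8.5 kg.
Tool frame: the origin (TCP) lies between the finger pads; the fingertips stand 22 mm ahead of it and the grasp point (between the pads) lies 3 mm ahead of it (robot.tcp_to_tips is the distance from the TCP to the fingertips, in mm); z points along the fingers, x is the direction in which the jaws open and shut, and the axes are right-handed (so a half turn about z gives the same grasp; the last joint's range is limited). The gripper opens to 85 mm and grips with 20 to 120 N. Pads are 22 mm wide; open, the fingers measure 114 mm over their backs; the gripper's body (76 mm by 85 mm) begins 54 mm behind the grasp point. The pads swing forward as they close: fully open they stand 13 mm farther back than shut.
Start: joints at [0, 0.238, -0.013, 1.319, 0, 1.571], TCP at [524.958, -0, 253.276] pointing down, gripper open.
Joint ranges: [-2.66, 2.66], [-1.03, 1.9], [-1.14, 1.46], [-1.82, 2.27], [-1.45, 1.34], [-3.14, 3.14]. Speed limits (rad/s): [2.22, 2.22, 2.79, 3.14, 3.14, 3.14].

### API

Orientations are given as [roll, pitch, yaw] about the fixed x, y, z axes, in that order (R = Rz(yaw) Ry(pitch) Rx(roll)).
In Python, from rig import robot, eyes, ticket gives the robot as it stands.
- The arm moves only by the shell command python3 -m jog 'ROWS'. ROWS is JSON, a list of rows, each an object with "travel": the shift along the tool's x, y, z in cm, a list of three; "turn": the turn, a rotation vector about the tool's x, y, z in units of 5 degrees (1.0 is 5 degrees), a list of three; "hand": the closure, from -1 (fully open) to 1 (shut), so that 0 is half open. A call has 1 to 8 rows; each row shifts and turns the pose as measured when the row begins, along the tool's axes as they then stand; what a row does not reach is not made up. A row lasts 1/12 s, in which the tool goes at most 41.7 mm and 7.16 degrees, less where a joint would pass 70% of its speed; a pose out of reach is approached as far as the arm can. A call with a gripper value outside its range is refused whole. The fingers move at their own pace and stop on an object; the grip force is fixed at half the most. Time passes only in rows, so rows that do not move let the fingers close. It gives the time, the measured TCP pose, the force and the opening at its end, in the units of the state.
- robot.observe(): the state, without advancing time (a new reading comes with each control period).
- eyes.get_image(name): name is "scene" or "side" or "wrist"; returns a dict with "frame" (420x560x3 uint8, blue, green, red), "z_map" (420x560 float32, mm along the optical axis (not along the pixel's ray), 0 where there is no reading), "mtx" (3x3 intrinsics, pixels), "xyz" and "orientation" of the camera in the world; the wrist camera has in their place "mount" (4x4, takes a point from camera to tool coordinates, whose origin is the TCP and whose axes are the tool frame's). Camera axes: x right, y up, looking along -z (the intrinsics and any distortion apply to the point x, -y, -z); pixel columns grow to the right and rows downward; lengths in mm; the calibration is good to about 2 mm. A picture is of the moment at which its call begins: read the wrist's pose just before it.
- ticket.close_job(): hands the job in, once; it reports no verdict.
The state is a dict: "time": time; "qpos": joint angles; "qd": joint speeds; "joint_efforts": joint torques, N m; "tool_pos": TCP position; "ee_rot": TCP orientation; "wrist_force": force on the tool from outside, world axes, zero at the start; "ft_torque": the same for the moment, N m; "grip_width": opening from 0.0 (shut) to 1.0 (fully open).
Only numpy, scipy, OpenCV 4.12 (cv2) and the standard library are available. Lean on these libraries where they do the work, as an engineer would, in place of code of your own. Each camera call takes 0.05 s, during which the arm holds its last target. There are 200 camera calls.

## Working session

There is one attempt and no reset: what is moved stays moved. The work goes in short steps, Python scripts to look and compute and a shell command to move; the robot and the scene stay as the last step left them, time stands still between calls to the robot, and variables do not carry over. Pictures are saved under pics/ and viewed, about 12 in all and at most 16, crops included, and the job is handed in when it is done.

```bash
ls; mkdir -p pics
cat > h.py <<'E'
import numpy as np, cv2
from scipy.spatial.transform import Rotation as R
from rig import robot, eyes, ticket
def cloud(name):
    s=robot.observe(); d=eyes.get_image(name)
    z=d['z_map']; K=np.array(d['mtx']); v,u=np.mgrid[0:z.shape[0],0:z.shape[1]]
    p=np.stack([(u-K[0,2])/K[0,0]*z,-(v-K[1,2])/K[1,1]*z,-z],-1).astype(float)
    if 'mount' in d:
        M=np.array(d['mount']); p=p@M[:3,:3].T+M[:3,3]
        p=p@R.from_euler('xyz',s['ee_rot']).as_matrix().T+np.array(s['tool_pos'])
    else:
        o=np.array(d['orientation']); Rm=o if o.shape==(3,3) else R.from_euler('xyz',o).as_matrix()
        p=p@Rm.T+np.array(d['xyz'])
    p[z<=0]=np.nan
    return d['frame'],p,d
E
python3 - <<'E'
from h import *
fs=[]
for n in ['scene','side','wrist']:
    f,p,d=cloud(n); cv2.imwrite(f'pics/{n}0.png',f); print(n,{k:d[k] for k in d if k not in('frame','z_map')})
    np.savez(f'{n}0.npz',f=f,p=p)
print(robot.observe())
E
```

```text
pics
scene {'mtx': array([[392.83997905,   0.        , 281.99943437],
       [  0.        , 392.83997905, 207.78921559],
       [  0.        ,   0.        ,   1.        ]]), 'xyz': array([1179.51503425, -564.09889408,  690.69262067]), 'orientation': array([ 0.98301921, -0.0078787 ,  0.86837158])}
side {'mtx': array([[494.26161262,   0.        , 285.97610029],
       [  0.        , 494.26161262, 217.2842102 ],
       [  0.        ,   0.        ,   1.        ]]), 'xyz': array([  80.576765  , 1000.40043187,  735.67146075]), 'orientation': array([ 1.0502559 , -0.00956321, -2.70774761])}
wrist {'mtx': array([[311.41327608,   0.        , 278.81023333],
       [  0.        , 311.41327608, 210.79030062],
       [  0.        ,   0.        ,   1.        ]]), 'mount': array([[ 9.99999828e-01, -5.69015840e-04,  1.38911724e-04,
         1.38957417e+00],
       [-5.00109830e-04, -9.52924156e-01, -3.03208350e-01,
        -7.71653331e+01],
       [ 3.04902692e-04,  3.03208229e-01, -9.52924277e-01,
        -1.19943831e+02],
       [ 0.00000000e+00,  0.00000000e+00,  0.00000000e+00,
         1.00000000e+00]])}
{'time': 0.15, 'qpos': array([-2.28539204e-05,  2.38663697e-01, -1.40381563e-02,  1.31922459e+00,
       -1.25432618e-05,  1.57083418e+00]), 'qd': array([-3.03365194e-04, -3.08949577e-04,  3.69268914e-03, -1.13531087e-03,
        1.38154090e-04,  2.99435049e-05]), 'joint_efforts': array([-5.83120764e-04, -5.39078343e+01,  3.46597445e+01,  1.44879267e-02,
       -3.84108148e-05, -6.07092011e-05]), 'tool_pos': array([ 5.24706325e+02, -1.55639175e-02,  2.52823175e+02]), 'ee_rot': array([ 3.14158007e+00,  1.13011963e-03, -6.07072547e-05]), 'wrist_force': array([ 0.21396113, -0.04288349,  0.39684178]), 'ft_torque': array([-0.00475934, -0.00283396, -0.01991462]), 'grip_width': 0.9967703038352157}
```

View pics/scene0.png

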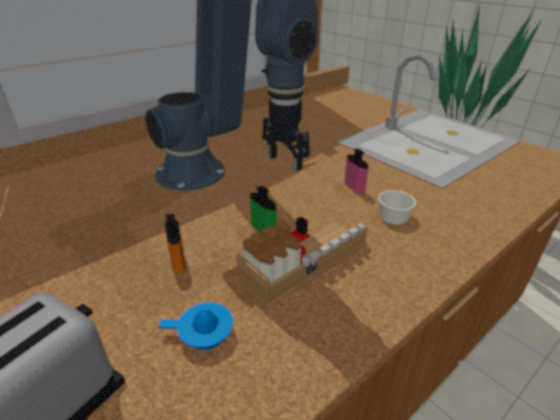

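View pics/side0.png

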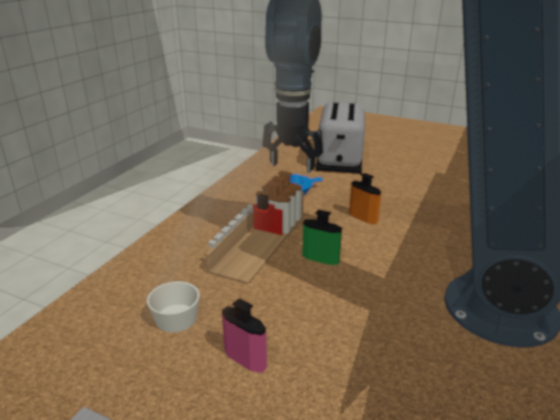

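Scene (1): three coloured canisters, orange (176,245), green (263,212) and pink (357,172); rack around (300,260) with its open side toward the robot. Side (2) confirms this: pink (245,340), green (322,240), orange (365,200), red stop (268,215). Next, a top-down map.

```bash
cat >> h.py <<'E'
HUE={'red':(0,4,176,180),'orange':(6,17,6,17),'green':(50,75,50,75),'pink':(140,172,140,172),'blue':(100,112,100,112),'yellow':(22,35,22,35)}
def topmap(names,x0=250,x1=900,y0=-450,y1=450,res=1.25,load=True):
    pts=[];col=[]
    for n in names:
        if load: q=np.load(n); f,p=q['f'],q['p']
        else: f,p,_=cloud(n)
        pts.append(p.reshape(-1,3));col.append(f.reshape(-1,3))
    P=np.vstack(pts);C=np.vstack(col);k=np.isfinite(P[:,0]);return P[k],C[k]
def clusters(P,C):
    h=cv2.cvtColor(C[None],cv2.COLOR_BGR2HSV)[0].astype(int)
    out={}
    for n,(a,b,c,d) in HUE.items():
        m=(((h[:,0]>=a)&(h[:,0]<=b))|((h[:,0]>=c)&(h[:,0]<=d)))&(h[:,1]>150)&(h[:,2]>50)&(P[:,2]>15)&(P[:,2]<150)
        out[n]=P[m]
    return out
E
python3 - <<'E'
from h import *
for n in ['scene0.npz','side0.npz','wrist0.npz']:
    P,C=topmap([n]); cl=clusters(P,C)
    for k,p in cl.items():
        p=p[p[:,0]>200]
        if len(p)>30: print(n,k,len(p),np.round(np.percentile(p,[3,50,97],axis=0)).tolist())
P,C=topmap(['scene0.npz','side0.npz','wrist0.npz'])
k=(P[:,0]>250)&(P[:,0]<850)&(P[:,1]>-400)&(P[:,1]<400)&(P[:,2]<160)
P,C=P[k],C[k]; o=np.argsort(P[:,2]);P,C=P[o],C[o]
im=np.zeros((600,800,3),np.uint8)
im[np.clip(850-P[:,0],0,599).astype(int),np.clip(400-P[:,1],0,799).astype(int)]=C
im=cv2.morphologyEx(im,cv2.MORPH_CLOSE,np.ones((4,4)))
cv2.imwrite('pics/top0.png',im)
E
```

```text
scene0.npz red 129 [[607.0, -55.0, 73.0], [634.0, -38.0, 99.0], [662.0, -17.0, 103.0]]
scene0.npz orange 1536 [[438.0, -291.0, 26.0], [623.0, -148.0, 114.0], [662.0, -63.0, 150.0]]
scene0.npz green 446 [[418.0, -26.0, 23.0], [459.0, -23.0, 65.0], [492.0, -4.0, 95.0]]
scene0.npz pink 136 [[427.0, 359.0, 17.0], [466.0, 364.0, 62.0], [498.0, 373.0, 97.0]]
scene0.npz blue 2035 [[608.0, -388.0, 32.0], [669.0, -338.0, 36.0], [712.0, -282.0, 61.0]]
side0.npz red 632 [[575.0, -51.0, 21.0], [606.0, -46.0, 57.0], [652.0, -10.0, 103.0]]
side0.npz orange 1031 [[360.0, -266.0, 17.0], [414.0, -240.0, 68.0], [609.0, -49.0, 119.0]]
side0.npz green 992 [[394.0, 1.0, 18.0], [434.0, 11.0, 59.0], [481.0, 15.0, 97.0]]
side0.npz blue 230 [[601.0, -388.0, 33.0], [630.0, -327.0, 39.0], [662.0, -301.0, 63.0]]
wrist0.npz red 2087 [[576.0, -55.0, 22.0], [601.0, -48.0, 90.0], [657.0, -12.0, 105.0]]
wrist0.npz orange 996 [[386.0, -261.0, 16.0], [418.0, -249.0, 32.0], [445.0, -237.0, 56.0]]
wrist0.npz green 88 [[415.0, -10.0, 17.0], [481.0, 7.0, 48.0], [493.0, 11.0, 89.0]]
wrist0.npz blue 36 [[630.0, -289.0, 15.0], [634.0, -284.0, 22.0], [639.0, -278.0, 33.0]]
```

View pics/top0.png

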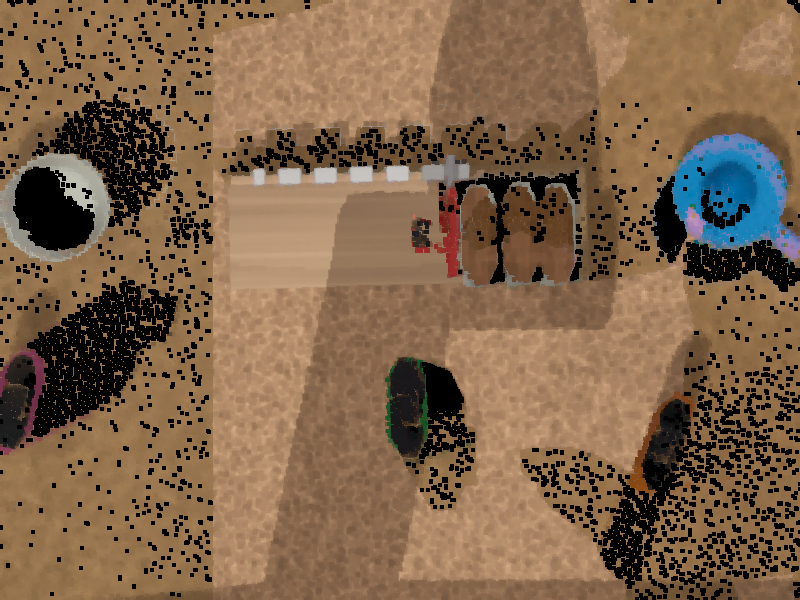

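The map (3; x=850-row, y=400-col) shows the rack nearly aligned with world x, its front edge near row 285. Green is at (407,407), orange (667,443), pink (17,400), and the stop knob (421,234). Now fitting exact poses.

```bash
cat >> h.py <<'E'
from scipy.optimize import minimize
def fitcan(P,x,y,r=70):
    """fit footprint by lid points (z 92..107) using hexagonal outline"""
    q=P[(np.hypot(P[:,0]-x,P[:,1]-y)<r)&(P[:,2]>96)&(P[:,2]<108)][:,:2]
    if len(q)<40: return None
    def cost(v):
        c,s=np.cos(v[2]),np.sin(v[2]); d=q-v[:2]; a=np.abs(d[:,0]*c+d[:,1]*s); b=np.abs(-d[:,0]*s+d[:,1]*c)
        w=np.where(a<30,18,18-(a-30)*.5)
        return np.mean(np.clip(np.maximum(a-50,0)**2+np.maximum(b-w,0)**2,0,100))+1e-3*np.mean(d**2)
    best=None
    m=q.mean(0); _,_,V=np.linalg.svd(q-m,full_matrices=False); t0=np.arctan2(V[0,1],V[0,0])
    for t in (t0,t0+.3,t0-.3):
        r_=minimize(cost,[m[0],m[1],t],method='Nelder-Mead',options=dict(xatol=.01,fatol=1e-4,maxiter=800))
        if best is None or r_.fun<best.fun: best=r_
    v=best.x; v[2]=(v[2]+np.pi/2)%np.pi-np.pi/2
    return np.round([v[0],v[1],np.degrees(v[2]),best.fun,len(q)],2)
def knob(P,x,y,r=28,lo=136,hi=144):
    q=P[(np.hypot(P[:,0]-x,P[:,1]-y)<r)&(P[:,2]>lo)&(P[:,2]<hi)][:,:2]
    if len(q)<6: return None
    mn,mx=np.percentile(q,[2,98],axis=0); return np.round([*((mn+mx)/2),*(mx-mn),len(q)],1)
E
python3 - <<'E'
from h import *
P,C=topmap(['scene0.npz','side0.npz','wrist0.npz'])
for n,x,y in [('green',443,-7),('orange',407,-267),('pink',450,383),('w1',615,-163),('w2',615,-123),('w3',615,-78)]:
    print(n,fitcan(P,x,y,70 if n[0]!='w' else 20),knob(P,x,y))
print('stop',knob(P,616,-21))
for n in ['scene0.npz','side0.npz','wrist0.npz']:
    P,C=topmap([n])
    print(n,'stop',knob(P,616,-21),[knob(P,615,y,20) for y in(-163,-123,-78)])
    F=P[(P[:,2]>6)&(P[:,2]<14)&(P[:,0]>540)&(P[:,0]<690)&(P[:,1]>-180)&(P[:,1]<190)]
    a=[]
    for y in range(-10,165,10):
        q=F[abs(F[:,1]-y)<5]
        if len(q)>30: a.append((y,np.percentile(q[:,0],1),np.percentile(q[:,0],99)))
    a=np.array(a)
    if len(a)>4: print('front',np.polyfit(a[:,0],a[:,1],1),'back',np.polyfit(a[:,0],a[:,2],1),'yend',np.percentile(F[:,1],99.5))
    W=P[(P[:,2]>73)&(P[:,2]<80)&(P[:,0]>660)&(P[:,0]<700)&(P[:,1]<160)&(P[:,1]>0)]
    if len(W)>20: print('rail',np.polyfit(W[:,1],W[:,0],1),len(W))
E
```

```text
green [ 4.4224e+02 -5.6500e+00  7.5000e-01  5.8000e-01  3.1870e+03] [ 443.3   -6.6   34.4   21.  1324. ]
orange [ 408.2  -262.11  -23.74    0.85  458.  ] [ 407.  -262.6   35.7   29.   144. ]
pink [450.07 384.63 -14.29   0.75 738.  ] [449.  384.7  34.8  25.9 218. ]
w1 None [ 616.2 -155.4   28.9   19.7  112. ]
w2 None [ 617.4 -129.2   27.2   39.1  186. ]
w3 [ 6.1447e+02 -6.1510e+01 -5.4400e+01  3.0000e-02  1.4800e+02] [615.2 -76.9  30.5  21.3  63. ]
stop [617.7 -21.1  25.5  18.6 815. ]
scene0.npz stop [618.7 -22.3  24.5  19.1  58. ] [array([ 618.6, -158.7,   26.6,   13.7,   24. ]), array([ 619.4, -120.2,   25.5,   16.9,   29. ]), array([617.7, -79.3,  25.9,  16.9,  29. ])]
front [-3.68012703e-02  5.66637869e+02] back [-2.18124123e-02  6.83665060e+02] yend 171.87028527013737
rail [-2.50381917e-02  6.78024172e+02] 171
side0.npz stop [617.1 -18.6  26.3  21.6  49. ] [array([ 612.1, -153.4,   24.3,   16.4,   13. ]), array([ 615.8, -116.4,   25. ,   15. ,   17. ]), array([613.3, -71.6,  27.9,  12.3,  29. ])]
front [-2.46407951e-02  5.63732888e+02] back [-2.25035814e-02  6.68961721e+02] yend 176.23126172846798
rail [-2.67067066e-02  6.75275961e+02] 172
wrist0.npz stop [617.7 -21.3  25.3  17.9 708. ] [array([ 609.8, -148.7,   12.9,    3.5,   72. ]), array([ 610.1, -112. ,   11.6,    4.5,   68. ]), None]
front [-2.40318981e-02  5.65440835e+02] back [-2.48979764e-02  6.69563066e+02] yend 171.8262984917669
rail [-2.59720071e-02  6.76900540e+02] 1922
```

```bash
python3 -m jog '[{"travel":[3.1,0.7,0],"turn":[0,0,-0.29],"hand":-1},{"travel":[3.1,0.7,0],"turn":[0,0,0],"hand":-1},{"travel":[3.1,0.7,0],"turn":[0,0,0],"hand":-1},{"travel":[0,0,3],"turn":[0,0,0],"hand":-1},{"travel":[0,0,3],"turn":[0,0,0],"hand":-1},{"travel":[0,0,2],"turn":[0,0,0],"hand":-1},{"travel":[0,0,0],"turn":[0,0,0],"hand":-1}]'
```

```text
time: 0.73
tool_pos: [624.6, -20.5, 170.9]
ee_rot: [3.141, -0.004, 0.027]
wrist_force: [-0.6, 0.6, 0.8]
grip_width: 1.002
```

```bash
python3 -m jog '[{"travel":[-0.65,0.1,0],"turn":[0,0,0],"hand":-1},{"travel":[0,0,2],"turn":[0,0,0],"hand":-1},{"travel":[0,0,2],"turn":[0,0,0],"hand":-1},{"travel":[0,0,0],"turn":[0,0,0],"hand":-1},{"travel":[0,0,0],"turn":[0,0,0],"hand":-1}]'
python3 - <<'E'
from h import *
P,C=topmap(['wrist'],load=False); print(knob(P,617,-21,lo=130), robot.observe()['tool_pos'])
E
```

```text
time: 1.15
tool_pos: [617.2, -21.9, 134.4]
ee_rot: [3.141, -0.006, 0.027]
wrist_force: [0.7, 0.1, 0.7]
grip_width: 0.999
[ 618.2  -20.9   26.    18.3 2889. ] [617.1652932  -21.83456477 134.51273306]
```

```bash
python3 -m jog '[{"travel":[0.1,-0.1,0.8],"turn":[0,0,0],"hand":-1},{"travel":[0,0,0],"turn":[0,0,0],"hand":1},{"travel":[0,0,0],"turn":[0,0,0],"hand":1},{"travel":[0,0,0],"turn":[0,0,0],"hand":1},{"travel":[0,0,0],"turn":[0,0,0],"hand":1},{"travel":[0,0,0],"turn":[0,0,0],"hand":1},{"travel":[0,0,0],"turn":[0,0,0],"hand":1},{"travel":[0,0,0],"turn":[0,0,0],"hand":1}]'
```

```text
time: 1.87
tool_pos: [617.2, -20.8, 131.9]
ee_rot: [3.141, -0.008, 0.027]
wrist_force: [2.3, -0.1, -1.9]
grip_width: 0.323
```

```bash
python3 -m jog '[{"travel":[0,0,-1.3],"turn":[0,0,0],"hand":1},{"travel":[0,0,-1.3],"turn":[0,0,0],"hand":1},{"travel":[0,0,0],"turn":[0,0,0],"hand":1},{"travel":[0,0,0],"turn":[0,0,0],"hand":1}]'
```

```text
time: 2.2
tool_pos: [617.1, -20.8, 157.2]
ee_rot: [3.141, -0.006, 0.027]
wrist_force: [0.5, -0.8, -2.6]
grip_width: 0.317
```

```bash
python3 -m jog '[{"travel":[0,-1.8,0],"turn":[0,0,0],"hand":1},{"travel":[0,-1.6,0],"turn":[0,0,0],"hand":1},{"travel":[0,0,0],"turn":[0,0,0],"hand":1},{"travel":[0,0,0],"turn":[0,0,0],"hand":1}]'
```

```text
time: 2.53
tool_pos: [616.3, 13.0, 154.4]
ee_rot: [3.14, -0.006, 0.026]
wrist_force: [0.6, -0.7, -2.0]
grip_width: 0.316
```

```bash
python3 -m jog '[{"travel":[0,-0.22,0],"turn":[0,0,0],"hand":1},{"travel":[0,0,1],"turn":[0,0,0],"hand":1},{"travel":[0,0,1],"turn":[0,0,0],"hand":1},{"travel":[0,0,0.3],"turn":[0,0,0],"hand":1},{"travel":[0,0,0],"turn":[0,0,0],"hand":1}]'
```

```text
time: 2.95
tool_pos: [616.5, 13.8, 130.8]
ee_rot: [3.14, -0.008, 0.025]
wrist_force: [-4.6, 0.7, 11.0]
grip_width: 0.324
```

```bash
python3 -m jog '[{"travel":[0,0,0],"turn":[0,0,0],"hand":-1},{"travel":[0,0,0],"turn":[0,0,0],"hand":-1},{"travel":[0,0,0],"turn":[0,0,0],"hand":-1},{"travel":[0,0,-2],"turn":[0,0,0],"hand":-1},{"travel":[0,0,-3.5],"turn":[0,0,0],"hand":-1},{"travel":[0,0,-3.5],"turn":[0,0,0],"hand":-1}]'
cat > look.py <<'E'
from h import *
import sys
P,C=topmap(sys.argv[1].split(','),load=False)
for a in sys.argv[2:]:
    n,x,y=a.split(':'); x,y=float(x),float(y)
    q=P[(np.hypot(P[:,0]-x,P[:,1]-y)<15)]
    print(n,fitcan(P,x,y) if n[0] not in 'wsc' else '',knob(P,x,y,20 if n[0] in 'wc' else 28,132,147),'ztop',np.round(np.percentile(q[:,2],95),1) if len(q) else None)
print(np.round(robot.observe()['tool_pos'],1))
E
python3 look.py scene,side,wrist stop:617:15 green:443:-6 orange:408:-262 pink:450:385 w1:616:-156 w2:616:-119 w3:616:-76
```

```text
time: 3.45
tool_pos: [612.4, 11.8, 212.7]
ee_rot: [3.139, 0.006, 0.023]
wrist_force: [1.2, 0.2, 0.2]
grip_width: 0.992
stop  [ 617.4   13.2   26.4   18.9 1257. ] ztop 284.2
green [ 4.4311e+02 -5.5900e+00  1.0000e-02  5.4000e-01  3.8310e+03] [ 443.7   -6.4   34.5   21.  1806. ] ztop 140.2
orange [ 407.96 -262.15  -23.52    0.71  447.  ] [ 406.7 -262.8   35.7   28.5  156. ] ztop 141.7
pink [ 4.4989e+02  3.8466e+02 -1.3970e+01  6.8000e-01  7.4100e+02] [449.4 384.9  35.4  26.5 237. ] ztop 142.3
w1  [ 617.3 -155.3   31.1   21.6   82. ] ztop 151.7
w2  [ 617.8 -118.6   29.    20.6  191. ] ztop 151.1
w3  [615.6 -76.8  30.3  20.1 520. ] ztop 150.1
[614.8  11.8 215.4]
```

```bash
python3 -m jog '[{"travel":[-3.5,0.3,0],"turn":[0,0,0],"hand":-1},{"travel":[-3.5,0.3,0],"turn":[0,0,0],"hand":-1},{"travel":[-3.5,0.3,0],"turn":[0,0,0],"hand":-1},{"travel":[-3.5,0.3,0],"turn":[0,0,0],"hand":-1},{"travel":[-2.5,0.1,0],"turn":[0,0,0],"hand":-1},{"travel":[0,0,2.5],"turn":[0,0,0],"hand":-1},{"travel":[0,0,2.5],"turn":[0,0,0],"hand":-1},{"travel":[0,0,0],"turn":[0,0,0],"hand":-1}]'
```

```text
time: 4.27
tool_pos: [439.9, -6.3, 152.8]
ee_rot: [3.139, 0.006, 0.022]
wrist_force: [-0.8, 0.1, -0.8]
grip_width: 0.999
```

```bash
python3 -m jog '[{"travel":[0.35,0,1.5],"turn":[0,0,0],"hand":-1},{"travel":[0,0,0.8],"turn":[0,0,0],"hand":-1},{"travel":[0,0,0],"turn":[0,0,0],"hand":-1},{"travel":[0,0,0],"turn":[0,0,0],"hand":1},{"travel":[0,0,0],"turn":[0,0,0],"hand":1},{"travel":[0,0,0],"turn":[0,0,0],"hand":1},{"travel":[0,0,0],"turn":[0,0,0],"hand":1},{"travel":[0,0,0],"turn":[0,0,0],"hand":1}]'
```

```text
time: 4.93
tool_pos: [443.8, -6.5, 130.2]
ee_rot: [3.139, 0.007, 0.021]
wrist_force: [-0.6, 1.0, -2.7]
grip_width: 0.406
```

```bash
python3 -m jog '[{"travel":[0,0,0],"turn":[0,0,0],"hand":1},{"travel":[0,0,0],"turn":[0,0,0],"hand":1}]'
```

```text
time: 5.1
tool_pos: [444.0, -6.5, 130.6]
ee_rot: [3.139, 0.007, 0.022]
wrist_force: [0.0, -0.2, -2.6]
grip_width: 0.408
```

```bash
python3 -m jog '[{"travel":[0,0,0],"turn":[0,0,0],"hand":-1},{"travel":[0,0,0],"turn":[0,0,0],"hand":-1},{"travel":[0,0,0],"turn":[0,0,0],"hand":-1},{"travel":[0,0,-3],"turn":[0,0,0],"hand":-1},{"travel":[0,0,-3],"turn":[0,0,0],"hand":-1},{"travel":[3.4,1.4,0],"turn":[0,0,0],"hand":-1},{"travel":[3.4,1.4,0],"turn":[0,0,0],"hand":-1},{"travel":[3.4,1.4,0],"turn":[0,0,0],"hand":-1}]'; python3 -m jog '[{"travel":[3,1.5,0],"turn":[0,0,0],"hand":-1},{"travel":[3,1.3,0],"turn":[0,0,0],"hand":-1},{"travel":[0,0,0],"turn":[0,0,0],"hand":-1},{"travel":[0,0,0],"turn":[0,0,0],"hand":-1}]'; python3 look.py wrist w1:616:-156 w2:616:-119 w3:616:-76
```

```text
time: 5.77
tool_pos: [544.2, -45.2, 194.7]
ee_rot: [3.139, 0.008, 0.025]
wrist_force: [0.4, 0.1, 0.9]
grip_width: 0.998
time: 6.1
tool_pos: [613.9, -75.7, 193.2]
ee_rot: [3.138, 0.004, 0.023]
wrist_force: [-1.3, -0.4, 0.2]
grip_width: 0.999
w1  [ 616.  -147.4   29.6    4.4  561. ] ztop 149.9
w2  [ 617.6 -110.4   28.     4.1  448. ] ztop 150.0
w3  [615.3 -69.2  31.9   3.6 300. ] ztop 259.2
[613.7 -75.6 193.1]
```

```bash
sed -i "s/132,147)/*((132,147) if n[0]!='w' else (145,154)))/" look.py; python3 look.py scene,side,wrist w1:616:-156 w2:616:-119 w3:616:-76; python3 -m jog '[{"travel":[0.2,0.1,2.5],"turn":[0,0,0],"hand":-1},{"travel":[0,0,2.0],"turn":[0,0,0],"hand":-1},{"travel":[0,0,0.7],"turn":[0,0,0],"hand":-1},{"travel":[0,0,0],"turn":[0,0,0],"hand":-1}]'
```

```text
w1  [ 617.  -154.4   33.3   18.3 1271. ] ztop 150.1
w2  [ 617.7 -119.    33.3   20.8 1929. ] ztop 577.0
w3  [ 616.1  -78.    33.9   20.8 2286. ] ztop 259.8
[612.2 -74.8 194.1]
time: 6.63
tool_pos: [611.7, -74.0, 144.2]
ee_rot: [3.138, -0.0, 0.026]
wrist_force: [0.6, 0.2, 0.1]
grip_width: 1.002
```

```bash
python3 -m jog '[{"travel":[0.5,0.35,0.3],"turn":[0,0,0],"hand":-1},{"travel":[0,0,0],"turn":[0,0,0],"hand":-1},{"travel":[0,0,0],"turn":[0,0,0],"hand":1},{"travel":[0,0,0],"turn":[0,0,0],"hand":1},{"travel":[0,0,0],"turn":[0,0,0],"hand":1},{"travel":[0,0,0],"turn":[0,0,0],"hand":1},{"travel":[0,0,0],"turn":[0,0,0],"hand":1},{"travel":[0,0,0],"turn":[0,0,0],"hand":1}]'
```

```text
time: 7.3
tool_pos: [618.1, -77.3, 146.2]
ee_rot: [3.137, -0.006, 0.027]
wrist_force: [0.6, 0.1, -1.7]
grip_width: 0.404
```

```bash
python3 -m jog '[{"travel":[0,-1,0],"turn":[0,0,0],"hand":1},{"travel":[0,-1,0],"turn":[0,0,0],"hand":1},{"travel":[0,-1,0],"turn":[0,0,0],"hand":1},{"travel":[0,0,0],"turn":[0,0,0],"hand":1},{"travel":[0,0,0],"turn":[0,0,0],"hand":1}]'
```

```text
time: 7.72
tool_pos: [617.1, -43.6, 146.1]
ee_rot: [3.137, -0.006, 0.027]
wrist_force: [-0.2, -1.3, 0.5]
grip_width: 0.405
```

```bash
python3 -m jog '[{"travel":[0,-0.4,0],"turn":[0,0,0],"hand":1},{"travel":[0,0,0],"turn":[0,0,0],"hand":1},{"travel":[0,0,0],"turn":[0,0,0],"hand":-1},{"travel":[0,0,0],"turn":[0,0,0],"hand":-1},{"travel":[0,0,0],"turn":[0,0,0],"hand":-1},{"travel":[0,0,-2],"turn":[0,0,0],"hand":-1},{"travel":[0,0,-2.5],"turn":[0,0,0],"hand":-1},{"travel":[0,0,0],"turn":[0,0,0],"hand":-1}]'; python3 look.py scene,side,wrist green:443:-6 w1:616:-156 w2:616:-119 w3:616:-40 stop:617:13
```

```text
time: 8.38
tool_pos: [615.7, -39.1, 191.1]
ee_rot: [3.137, -0.002, 0.027]
wrist_force: [0.2, 0.6, -0.6]
grip_width: 0.997
green [ 4.4528e+02 -5.5500e+00  1.6000e-01  5.2000e-01  4.2550e+03] [445.2  -6.1  35.2  22.5 581. ] ztop 141.5
w1  [ 616.5 -156.6   35.7   20.8  128. ] ztop 151.5
w2  [ 617.3 -117.9   32.8   19.3  970. ] ztop 149.9
w3  [ 617.2  -39.7   33.9   21.2 2451. ] ztop 253.9
stop  [ 617.3   13.4   26.4   19.3 1915. ] ztop 584.0
[614.1 -38.9 186.9]
```

```bash
python3 -m jog '[{"travel":[-3.4,-0.8,0],"turn":[0,0,0],"hand":-1},{"travel":[-3.4,-0.8,0],"turn":[0,0,0],"hand":-1},{"travel":[-3.4,-0.8,0],"turn":[0,0,0],"hand":-1},{"travel":[-3.4,-0.8,0],"turn":[0,0,0],"hand":-1},{"travel":[-2.2,-0.3,0],"turn":[0,0,0],"hand":-1},{"travel":[0,0,2],"turn":[0,0,0],"hand":-1},{"travel":[0,0,0],"turn":[0,0,0],"hand":-1}]'
```

```text
time: 9.12
tool_pos: [444.4, -8.0, 157.7]
ee_rot: [3.139, 0.014, 0.026]
wrist_force: [-0.7, 0.2, 0.5]
grip_width: 0.998
```

```bash
python3 -m jog '[{"travel":[0.1,-0.2,1.5],"turn":[0,0.16,0],"hand":-1},{"travel":[0,0,1],"turn":[0,0,0],"hand":-1},{"travel":[0,0,0],"turn":[0,0,0],"hand":-1},{"travel":[0,0,0],"turn":[0,0,0],"hand":1},{"travel":[0,0,0],"turn":[0,0,0],"hand":1},{"travel":[0,0,0],"turn":[0,0,0],"hand":1},{"travel":[0,0,0],"turn":[0,0,0],"hand":1},{"travel":[0,0,0],"turn":[0,0,0],"hand":1}]'; python3 -m jog '[{"travel":[0,0,0],"turn":[0,0,0],"hand":1},{"travel":[0,0,0],"turn":[0,0,0],"hand":1}]'
```

```text
time: 9.78
tool_pos: [446.4, -6.5, 133.1]
ee_rot: [3.139, 0.001, 0.025]
wrist_force: [-0.2, -0.1, -1.2]
grip_width: 0.41
time: 9.95
tool_pos: [446.7, -6.6, 133.4]
ee_rot: [3.138, 0.001, 0.025]
wrist_force: [-0.1, 0.2, -2.1]
grip_width: 0.409
```

```bash
python3 -m jog '[{"travel":[0,0,-2],"turn":[0,0,0],"hand":1},{"travel":[0,0,-1.5],"turn":[0,0,0],"hand":1},{"travel":[1.4,2.4,0],"turn":[0,0,0],"hand":1},{"travel":[1.4,2.4,0],"turn":[0,0,0],"hand":1},{"travel":[1.4,2.4,0],"turn":[0,0,0],"hand":1},{"travel":[0,0,0],"turn":[0,0,0],"hand":1},{"travel":[0,0,0],"turn":[0,0,0],"hand":1}]'
```

```text
time: 10.53
tool_pos: [491.1, -79.6, 169.8]
ee_rot: [3.139, 0.002, 0.028]
wrist_force: [-0.4, 0.3, -2.8]
grip_width: 0.406
```

```bash
python3 -m jog '[{"travel":[0,0.45,1.2],"turn":[0,0,0],"hand":1},{"travel":[0,0,0.9],"turn":[0,0,0],"hand":1},{"travel":[0,0,0],"turn":[0,0,0],"hand":1},{"travel":[0,0,0],"turn":[0,0,0],"hand":1}]'
```

```text
time: 10.87
tool_pos: [490.1, -83.2, 147.6]
ee_rot: [3.139, 0.003, 0.027]
wrist_force: [0.4, 0.2, -2.5]
grip_width: 0.407
```

```bash
python3 -m jog '[{"travel":[1.8,0,0],"turn":[0,0,0],"hand":1},{"travel":[1.8,0,0],"turn":[0,0,0],"hand":1},{"travel":[1.8,0,0],"turn":[0,0,0],"hand":1},{"travel":[1.8,0,0],"turn":[0,0,0],"hand":1},{"travel":[1.8,0,0],"turn":[0,0,0],"hand":1},{"travel":[1.2,0,0],"turn":[0,0,0],"hand":1},{"travel":[0,0,0],"turn":[0,0,0],"hand":1},{"travel":[0,0,0],"turn":[0,0,0],"hand":1}]'
```

```text
time: 11.53
tool_pos: [593.4, -75.0, 149.1]
ee_rot: [3.14, 0.006, 0.032]
wrist_force: [-0.6, -0.6, -2.0]
grip_width: 0.403
```

```bash
python3 -m jog '[{"travel":[0,0.45,0.2],"turn":[0,0,0.06],"hand":1},{"travel":[1,0,0.2],"turn":[0,0,0],"hand":1},{"travel":[1,0,0.1],"turn":[0,0,0],"hand":1},{"travel":[0,0,0],"turn":[0,0,0],"hand":1},{"travel":[0,0,0],"turn":[0,0,0],"hand":1}]'
```

```text
time: 11.95
tool_pos: [613.0, -78.4, 144.2]
ee_rot: [3.14, 0.007, 0.027]
wrist_force: [-0.8, 0.5, -2.2]
grip_width: 0.405
```

```bash
python3 -m jog '[{"travel":[0.4,0,0.1],"turn":[0,0,0],"hand":1},{"travel":[0.4,0,0],"turn":[0,0,0],"hand":1},{"travel":[0.2,0,0],"turn":[0,0,0],"hand":1},{"travel":[0,0,0],"turn":[0,0,0],"hand":1}]'
```

```text
time: 12.28
tool_pos: [622.9, -78.2, 143.5]
ee_rot: [3.141, 0.008, 0.026]
wrist_force: [-2.5, -0.6, -0.8]
grip_width: 0.407
```

```bash
python3 -m jog '[{"travel":[0,0,0],"turn":[0,0,0],"hand":-1},{"travel":[0,0,0],"turn":[0,0,0],"hand":-1},{"travel":[0,0,0],"turn":[0,0,0],"hand":-1},{"travel":[0,0,-2],"turn":[0,0,0],"hand":-1},{"travel":[-1,0,-2.5],"turn":[0,0,0],"hand":-1},{"travel":[-2,0,-2],"turn":[0,0,0],"hand":-1},{"travel":[0,0,0],"turn":[0,0,0],"hand":-1}]'; python3 look.py scene,side,wrist w1:616:-156 w2:616:-119 wg:618:-79 w3:616:-40 stop:617:13
python3 - <<'E'
from h import *
f,_,_=cloud('wrist'); cv2.imwrite('pics/w1.png',f)
E
```

```text
time: 12.87
tool_pos: [593.2, -78.8, 209.8]
ee_rot: [3.141, 0.009, 0.027]
wrist_force: [1.2, -0.7, -0.2]
grip_width: 1.003
w1  [ 616.8 -155.8   33.9   21.3 1609. ] ztop 150.3
w2  [ 617.5 -119.2   33.4   21.3 1779. ] ztop 579.4
wg  [ 620.4  -78.1   32.2   20.8 1941. ] ztop 335.3
w3  [ 617.   -38.9   34.2   20.9 2408. ] ztop 557.3
stop  [ 617.    13.9   26.3   19.4 1941. ] ztop 140.2
[594.3 -78.6 205.8]
```

View pics/w1.png

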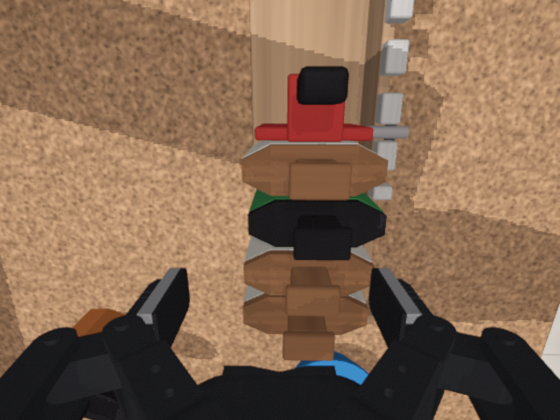

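View 4: the row is w1, w2, green, w3, all upright, with the stop down close behind. The next step is moving the stop to notch 2.

```bash
python3 -m jog '[{"travel":[1.2,-3.1,0],"turn":[0,0,0],"hand":-1},{"travel":[1.2,-3.1,0],"turn":[0,0,0],"hand":-1},{"travel":[0.2,-2.7,0],"turn":[0,0,0],"hand":-1},{"travel":[0,0,2.5],"turn":[0,0,0],"hand":-1},{"travel":[0,0,2.2],"turn":[0,0,0],"hand":-1},{"travel":[0,0,0],"turn":[0,0,0],"hand":-1}]'
```

```text
time: 13.57
tool_pos: [619.9, 15.0, 149.7]
ee_rot: [-3.141, 0.017, 0.025]
wrist_force: [-1.1, -0.7, 0.7]
grip_width: 1.001
```

```bash
python3 -m jog '[{"travel":[-0.2,0.1,1.2],"turn":[0,0.18,0],"hand":-1},{"travel":[0,0,0.7],"turn":[0,0,0],"hand":-1},{"travel":[0,0,0],"turn":[0,0,0],"hand":-1},{"travel":[0,0,0],"turn":[0,0,0],"hand":1},{"travel":[0,0,0],"turn":[0,0,0],"hand":1},{"travel":[0,0,0],"turn":[0,0,0],"hand":1},{"travel":[0,0,0],"turn":[0,0,0],"hand":1},{"travel":[0,0,0],"turn":[0,0,0],"hand":1}]'; python3 -m jog '[{"travel":[0,0,0],"turn":[0,0,0],"hand":1},{"travel":[0,0,-1.3],"turn":[0,0,0],"hand":1},{"travel":[0,0,-1.3],"turn":[0,0,0],"hand":1},{"travel":[0,0,0],"turn":[0,0,0],"hand":1},{"travel":[0,0,0],"turn":[0,0,0],"hand":1}]'
```

```text
time: 14.23
tool_pos: [617.6, 13.2, 130.2]
ee_rot: [-3.141, 0.008, 0.024]
wrist_force: [-15.4, 0.3, 15.2]
grip_width: 0.319
time: 14.65
tool_pos: [616.7, 13.1, 157.8]
ee_rot: [-3.141, 0.009, 0.024]
wrist_force: [-2.0, 0.2, -2.9]
grip_width: 0.32
```

```bash
python3 -m jog '[{"travel":[0,-1.8,-0.1],"turn":[0,0,0],"hand":1},{"travel":[0,-1.85,0],"turn":[0,0,0],"hand":1},{"travel":[0,0,0],"turn":[0,0,0],"hand":1},{"travel":[0,0,0],"turn":[0,0,0],"hand":1}]'
```

```text
time: 14.98
tool_pos: [615.8, 49.4, 157.7]
ee_rot: [3.141, 0.009, 0.023]
wrist_force: [-0.3, -1.0, -2.6]
grip_width: 0.316
```

```bash
python3 -m jog '[{"travel":[0,0,1],"turn":[0,0,0],"hand":1},{"travel":[0,0,1],"turn":[0,0,0],"hand":1},{"travel":[0,0,0.4],"turn":[0,0,0],"hand":1},{"travel":[0,0,0],"turn":[0,0,0],"hand":1},{"travel":[0,0,0],"turn":[0,0,0],"hand":-1},{"travel":[0,0,0],"turn":[0,0,0],"hand":-1},{"travel":[0,0,0],"turn":[0,0,0],"hand":-1},{"travel":[0,0,-2],"turn":[0,0,0],"hand":-1}]';python3 -m jog '[{"travel":[0,0,-2.5],"turn":[0,0,0],"hand":-1},{"travel":[0,2.8,0],"turn":[0,0,0],"hand":-1},{"travel":[0,2.9,0],"turn":[0,0,0],"hand":-1},{"travel":[0,2.9,0],"turn":[0,0,0],"hand":-1},{"travel":[0,0,0],"turn":[0,0,0],"hand":-1},{"travel":[0,0,0],"turn":[0,0,0],"hand":-1}]'; python3 look.py scene,side,wrist stop:617:50 w3:617:-39 orange:407:-262 pink:450:385
```

```text
time: 15.65
tool_pos: [614.3, 46.7, 147.0]
ee_rot: [3.14, 0.014, 0.02]
wrist_force: [-0.3, 0.5, -1.1]
grip_width: 0.871
time: 16.15
tool_pos: [619.1, -42.1, 179.5]
ee_rot: [3.139, 0.006, 0.022]
wrist_force: [-0.1, -0.3, 0.7]
grip_width: 0.997
stop  [ 616.5   49.    26.1   19.6 2595. ] ztop 140.3
w3  [ 617.4  -38.6   34.1   20.8 2729. ] ztop 245.4
orange [ 407.2  -261.63  -23.75    0.81  453.  ] [ 407.2 -263.1   36.1   28.9  160. ] ztop 141.9
pink [ 4.4977e+02  3.8471e+02 -1.3190e+01  6.1000e-01  7.4500e+02] [449.5 385.2  35.7  25.9 240. ] ztop 142.1
[618.9 -40.7 179.1]
```

```bash
python3 -m jog '[{"travel":[-0.1,-0.15,2],"turn":[0,0,0],"hand":-1},{"travel":[0,0,1.6],"turn":[0,0,0],"hand":-1},{"travel":[0,0,0],"turn":[0,0,0],"hand":-1},{"travel":[0,0,0],"turn":[0,0,0],"hand":1},{"travel":[0,0,0],"turn":[0,0,0],"hand":1},{"travel":[0,0,0],"turn":[0,0,0],"hand":1},{"travel":[0,0,0],"turn":[0,0,0],"hand":1},{"travel":[0,0,0],"turn":[0,0,0],"hand":1}]'
```

```text
time: 16.97
tool_pos: [618.9, -33.5, 145.2]
ee_rot: [3.14, 0.003, 0.031]
wrist_force: [-0.3, -0.9, -2.6]
grip_width: 0.406
```

```bash
python3 -m jog '[{"travel":[0,-1,0],"turn":[0,0,0],"hand":1},{"travel":[0,-1,0],"turn":[0,0,0],"hand":1},{"travel":[0,-1,0],"turn":[0,0,0],"hand":1},{"travel":[0,0,0],"turn":[0,0,0],"hand":1},{"travel":[0,0,0],"turn":[0,0,0],"hand":1}]';  python3 look.py scene,side,wrist wg:620:-78 w3:617:-4 stop:617:50
```

```text
time: 17.38
tool_pos: [617.9, 0.1, 145.7]
ee_rot: [3.14, 0.003, 0.03]
wrist_force: [0.0, 0.5, -1.7]
grip_width: 0.403
wg  [620.8 -78.4  34.6  20.4 108. ] ztop 150.3
w3  [ 618.8   -5.1   33.5   21.3 3884. ] ztop 210.5
stop  [ 616.6   49.7   26.1   18.5 3044. ] ztop 575.0
[617.9  -0.7 145.7]
```

```bash
python3 -m jog '[{"travel":[0,0,0],"turn":[0,0,0],"hand":-1},{"travel":[0,0,0],"turn":[0,0,0],"hand":-1},{"travel":[0,0,0],"turn":[0,0,0],"hand":-1},{"travel":[0,0,-2.5],"turn":[0,0,0],"hand":-1},{"travel":[0,0,-2.8],"turn":[0,0,0],"hand":-1},{"travel":[-2.4,2.8,0],"turn":[0,0,0],"hand":-1},{"travel":[-2.4,2.8,0],"turn":[0,0,0],"hand":-1},{"travel":[-2.4,2.8,0],"turn":[0,0,0],"hand":-1}]'; python3 -m jog '[{"travel":[-2.4,2.8,0],"turn":[0,0,0],"hand":-1},{"travel":[-2.4,2.8,0],"turn":[0,0,0],"hand":-1},{"travel":[-2.4,2.8,0],"turn":[0,0,0],"hand":-1},{"travel":[-2.4,2.8,0],"turn":[0,0,0],"hand":-1},{"travel":[-2.0,2.4,0],"turn":[0,0,0],"hand":-1},{"travel":[0,0,0],"turn":[0,0,1.3],"hand":-1},{"travel":[0,0,0],"turn":[0,0,1.3],"hand":-1},{"travel":[0,0,0],"turn":[0,0,1.3],"hand":-1}]';python3 -m jog '[{"travel":[0,0,0],"turn":[0,0,1.0],"hand":-1},{"travel":[0,0,0],"turn":[0,0,0],"hand":-1}]'; python3 look.py scene,side,wrist orange:407:-262 wg:620:-78 w3:617:-4
```

```text
time: 18.2
tool_pos: [551.9, -86.5, 201.2]
ee_rot: [3.14, -0.002, 0.034]
wrist_force: [0.9, -0.4, 0.6]
grip_width: 1.004
time: 18.87
tool_pos: [429.7, -239.2, 204.5]
ee_rot: [3.138, -0.009, -0.321]
wrist_force: [0.2, 0.2, -0.3]
grip_width: 1.001
time: 19.03
tool_pos: [429.1, -240.5, 205.2]
ee_rot: [3.138, -0.01, -0.421]
wrist_force: [0.5, 1.0, -0.0]
grip_width: 1.001
orange [ 4.0790e+02 -2.6298e+02 -2.2910e+01  5.5000e-01  4.1940e+03] [ 408.5 -263.5   35.    27.5 1759. ] ztop 140.3
wg  [620.7 -77.1  35.   23.3 161. ] ztop 151.8
w3  [617.2  -4.5  34.8  24.7 170. ] ztop 152.1
[ 429.4 -240.1  205.1]
```

```bash
python3 -m jog '[{"travel":[-1.0,2.8,0],"turn":[0,-0.11,-0.2],"hand":-1},{"travel":[0,0,2.5],"turn":[0,0,0],"hand":-1},{"travel":[0,0,2],"turn":[0,0,0],"hand":-1},{"travel":[0,0,0],"turn":[0,0,0],"hand":-1},{"travel":[0,0,0],"turn":[0,0,0],"hand":-1}]'
```

```text
time: 19.6
tool_pos: [409.9, -262.9, 160.2]
ee_rot: [3.138, -0.004, -0.379]
wrist_force: [-0.5, 0.2, 0.8]
grip_width: 1.001
```

```bash
python3 -m jog '[{"travel":[-0.15,0.1,1.5],"turn":[0,0,0.2],"hand":-1},{"travel":[0,0,1.1],"turn":[0,0,0],"hand":-1},{"travel":[0,0,0],"turn":[0,0,0],"hand":-1},{"travel":[0,0,0],"turn":[0,0,0],"hand":1},{"travel":[0,0,0],"turn":[0,0,0],"hand":1},{"travel":[0,0,0],"turn":[0,0,0],"hand":1},{"travel":[0,0,0],"turn":[0,0,0],"hand":1},{"travel":[0,0,0],"turn":[0,0,0],"hand":1}]'; python3 -m jog '[{"travel":[0,0,0],"turn":[0,0,0],"hand":1},{"travel":[0,0,0],"turn":[0,0,0],"hand":1},{"travel":[0,0,-2],"turn":[0,0,0],"hand":1},{"travel":[0,0,-2],"turn":[0,0,0],"hand":1},{"travel":[0,0,0],"turn":[0,0,-1.3],"hand":1},{"travel":[0,0,0],"turn":[0,0,-1.3],"hand":1},{"travel":[0,0,0],"turn":[0,0,-1.2],"hand":1},{"travel":[0,0,0],"turn":[0,0,-1],"hand":1}]'
```

```text
time: 20.27
tool_pos: [411.9, -263.8, 140.5]
ee_rot: [3.137, -0.011, -0.389]
wrist_force: [-0.8, -0.2, -3.0]
grip_width: 0.402
time: 20.93
tool_pos: [410.4, -262.7, 181.6]
ee_rot: [3.135, -0.005, 0.045]
wrist_force: [0.0, 0.9, -3.5]
grip_width: 0.403
```

```bash
python3 -m jog '[{"travel":[1.3,-3.2,0],"turn":[0,0,0],"hand":1},{"travel":[1.3,-3.2,0],"turn":[0,0,0],"hand":1},{"travel":[1.3,-3.2,0],"turn":[0,0,0],"hand":1},{"travel":[1.3,-3.2,0],"turn":[0,0,0],"hand":1},{"travel":[1.3,-3.2,0],"turn":[0,0,0],"hand":1},{"travel":[1.3,-2.8,0],"turn":[0,0,0.1],"hand":1},{"travel":[0,0,0],"turn":[0,0,0],"hand":1},{"travel":[0,0,0],"turn":[0,0,0],"hand":1}]'
python3 - <<'E'
from h import *
s=robot.observe()
P,C=topmap(['scene','side'],load=False); t=s['tool_pos']; cl=clusters(P,C)['orange']
q=cl[(np.hypot(cl[:,0]-t[0],cl[:,1]-t[1])<65)]
print(t,s['ee_rot'],'z',np.percentile(q,[2,50,98],axis=0).round(1).tolist())
q=P[(np.hypot(P[:,0]-t[0],P[:,1]-t[1])<60)]
h,e=np.histogram(q[:,2],np.arange(130,175,2)); print(h)
E
```

```text
time: 21.6
tool_pos: [480.8, -64.4, 179.3]
ee_rot: [3.135, -0.004, 0.039]
wrist_force: [-0.4, -0.2, -3.6]
grip_width: 0.401
[480.78740999 -64.38199306 179.30789828] [ 3.13476252 -0.00382187  0.03918635] z [[428.3, -87.6, 44.2], [478.2, -54.2, 96.1], [527.9, -45.2, 138.8]]
[ 49  43  55  40  47  74 141 162  72  22  15  18  10  14  15  21  15  28
  27  25  33  18]
```

```bash
python3 -m jog '[{"travel":[0.8,-1.8,0],"turn":[0.08,0,0.15],"hand":1},{"travel":[0,0,1.2],"turn":[0,0,0],"hand":1},{"travel":[0,0,1.1],"turn":[0,0,0],"hand":1},{"travel":[0,0,0],"turn":[0,0,0],"hand":1},{"travel":[0,0,0],"turn":[0,0,0],"hand":1}]'; python3 look.py scene,side wg:620:-78 w3:617:-4
```

```text
time: 22.12
tool_pos: [487.2, -51.2, 156.0]
ee_rot: [3.141, -0.004, 0.017]
wrist_force: [-0.6, 1.1, -2.5]
grip_width: 0.402
wg  [620.8 -76.   34.6  25.7 163. ] ztop 152.0
w3  [616.7  -3.9  34.5  25.4 166. ] ztop 152.2
[487.4 -51.1 156.3]
```

```bash
python3 -m jog '[{"travel":[0,-0.1,0.4],"turn":[0,0,-0.1],"hand":1},{"travel":[1.6,0,0],"turn":[0,0,0],"hand":1},{"travel":[1.6,0,0],"turn":[0,0,0],"hand":1},{"travel":[1.4,0,0],"turn":[0,0,0],"hand":1},{"travel":[0,0,0],"turn":[0,0,0],"hand":1},{"travel":[0,0,0],"turn":[0,0,0],"hand":1}]'
```

```text
time: 22.72
tool_pos: [534.8, -50.8, 154.1]
ee_rot: [3.141, -0.007, 0.025]
wrist_force: [-0.4, -0.1, -3.0]
grip_width: 0.403
```

```bash
python3 -m jog '[{"travel":[0,-0.55,0.2],"turn":[0,0,0],"hand":1},{"travel":[1.4,0,0],"turn":[0,0,0],"hand":1},{"travel":[1.4,0,0],"turn":[0,0,0],"hand":1},{"travel":[1.2,0,0],"turn":[0,0,0],"hand":1},{"travel":[0,0,0],"turn":[0,0,0],"hand":1},{"travel":[0,0,0],"turn":[0,0,0],"hand":1}]'
```

```text
time: 23.22
tool_pos: [570.7, -42.8, 151.9]
ee_rot: [3.141, -0.003, 0.025]
wrist_force: [-0.5, 0.3, -2.4]
grip_width: 0.402
```

```bash
python3 -m jog '[{"travel":[1.4,0,0],"turn":[0,0,0],"hand":1},{"travel":[1.4,0,0],"turn":[0,0,0],"hand":1},{"travel":[1.0,0,0],"turn":[0,0,0],"hand":1},{"travel":[0,0,0],"turn":[0,0,0],"hand":1},{"travel":[0,0,0],"turn":[0,0,0],"hand":1}]'; python3 look.py scene,side,wrist wg:620:-78 w3:617:-4
```

```text
time: 23.63
tool_pos: [604.5, -41.2, 151.8]
ee_rot: [3.141, 0.001, 0.025]
wrist_force: [0.2, -1.0, -2.9]
grip_width: 0.402
wg  [ 617.4  -77.2   26.4   17.8 1719. ] ztop 508.4
w3  [ 618.4   -4.7   33.5   20.8 4321. ] ztop 465.3
[604.4 -41.2 152. ]
```

```bash
python3 -m jog '[{"travel":[0.8,0.05,0.1],"turn":[0,0,0],"hand":1},{"travel":[0.7,0,0.1],"turn":[0,0,0],"hand":1},{"travel":[0.4,0,0.1],"turn":[0,0,0],"hand":1},{"travel":[0.3,0,0],"turn":[0,0,0],"hand":1},{"travel":[0,0,0],"turn":[0,0,0],"hand":1}]'
```

```text
time: 24.2
tool_pos: [622.7, -41.3, 152.0]
ee_rot: [3.141, 0.008, 0.025]
wrist_force: [-0.8, -1.2, -3.3]
grip_width: 0.402
```

```bash
python3 -m jog '[{"travel":[0.2,0,0.4],"turn":[0,0.1,0],"hand":1},{"travel":[0.3,0,0.2],"turn":[0,0,0],"hand":1},{"travel":[0,0,0],"turn":[0,0,0],"hand":1}]'
```

```text
time: 24.45
tool_pos: [623.9, -41.3, 151.1]
ee_rot: [3.141, 0.003, 0.025]
wrist_force: [-0.4, 0.8, -3.3]
grip_width: 0.407
```

```bash
python3 -m jog '[{"travel":[0.2,0,0.3],"turn":[0,0,0],"hand":1},{"travel":[0,0,0],"turn":[0,0,0],"hand":-1},{"travel":[0,0,0],"turn":[0,0,0],"hand":-1},{"travel":[0,0,0],"turn":[0,0,0],"hand":-1},{"travel":[0,0,-2.5],"turn":[0,0,0],"hand":-1},{"travel":[0,0,-2.5],"turn":[0,0,0],"hand":-1},{"travel":[-2,0,-1],"turn":[0,0,0],"hand":-1},{"travel":[0,0,0],"turn":[0,0,0],"hand":-1}]';python3 look.py scene,side,wrist  w1:616:-156 w2:616:-119 wg:620:-78 wo:620:-42 w3:617:-4 stop:617:50 pink:450:385
```

```text
time: 25.12
tool_pos: [608.0, -41.5, 210.8]
ee_rot: [3.141, 0.002, 0.025]
wrist_force: [1.0, -0.5, 0.4]
grip_width: 0.999
w1  [ 616.9 -155.5   34.5   22.4  157. ] ztop 150.5
w2  [ 617.6 -118.7   33.4   20.7 1537. ] ztop 150.2
wg  [ 621.3  -78.8   33.5   21.1 1765. ] ztop 566.6
wo  [ 620.6  -41.9   34.1   20.7 2023. ] ztop 275.2
w3  [ 618.5   -4.8   33.4   20.9 2292. ] ztop 553.5
stop  [ 616.3   49.2   26.4   19.6 1878. ] ztop 140.3
pink [ 4.4977e+02  3.8466e+02 -1.4020e+01  6.7000e-01  7.3500e+02] [449.2 384.5  35.4  26.9 238. ] ztop 142.3
[609.4 -41.5 208.3]
```

```bash
python3 -m jog '[{"travel":[0.5,-3.0,0],"turn":[0,0,0],"hand":-1},{"travel":[0.3,-3.0,0],"turn":[0,0,0],"hand":-1},{"travel":[0.2,-2.7,0],"turn":[0,0,0],"hand":-1},{"travel":[0,0,2.5],"turn":[0,0,0],"hand":-1},{"travel":[0,0,2.2],"turn":[0,0,0],"hand":-1},{"travel":[0,0,0],"turn":[0,0,0],"hand":-1}]'
```

```text
time: 25.77
tool_pos: [620.6, 49.4, 154.4]
ee_rot: [-3.142, 0.004, 0.023]
wrist_force: [-0.4, -0.3, -1.5]
grip_width: 0.999
```

```bash
python3 -m jog '[{"travel":[-0.3,0,1.3],"turn":[0,0,0],"hand":-1},{"travel":[0,0,1],"turn":[0,0,0],"hand":-1},{"travel":[0,0,0],"turn":[0,0,0],"hand":-1},{"travel":[0,0,0],"turn":[0,0,0],"hand":1},{"travel":[0,0,0],"turn":[0,0,0],"hand":1},{"travel":[0,0,0],"turn":[0,0,0],"hand":1},{"travel":[0,0,0],"turn":[0,0,0],"hand":1},{"travel":[0,0,0],"turn":[0,0,0],"hand":1}]'; python3 -m jog '[{"travel":[0,0,0],"turn":[0,0,0],"hand":1},{"travel":[0,0,-1.3],"turn":[0,0,0],"hand":1},{"travel":[0,0,-1.3],"turn":[0,0,0],"hand":1},{"travel":[0,0,0],"turn":[0,0,0],"hand":1},{"travel":[0,0,0],"turn":[0,0,0],"hand":1}]'
```

```text
time: 26.43
tool_pos: [616.9, 48.6, 130.9]
ee_rot: [3.142, 0.011, 0.022]
wrist_force: [-18.1, -0.8, 14.9]
grip_width: 0.32
time: 26.85
tool_pos: [616.0, 48.4, 159.4]
ee_rot: [-3.141, 0.011, 0.022]
wrist_force: [-1.8, -0.4, -3.0]
grip_width: 0.32
```

```bash
python3 -m jog '[{"travel":[0,-1.8,-0.1],"turn":[0,0,0],"hand":1},{"travel":[0,-1.85,0],"turn":[0,0,0],"hand":1},{"travel":[0,0,0],"turn":[0,0,0],"hand":1},{"travel":[0,0,0],"turn":[0,0,0],"hand":1}]'
```

```text
time: 27.18
tool_pos: [615.1, 84.6, 160.4]
ee_rot: [3.141, 0.01, 0.021]
wrist_force: [-1.0, -0.9, -2.0]
grip_width: 0.32
```

Lower, release, then move over w3 (y −4.8).

```bash
python3 -m jog '[{"travel":[0,0,1],"turn":[0,0,0],"hand":1},{"travel":[0,0,1],"turn":[0,0,0],"hand":1},{"travel":[0,0,0.5],"turn":[0,0,0],"hand":1},{"travel":[0,0,0],"turn":[0,0,0],"hand":1},{"travel":[0,0,0],"turn":[0,0,0],"hand":-1},{"travel":[0,0,0],"turn":[0,0,0],"hand":-1},{"travel":[0,0,0],"turn":[0,0,0],"hand":-1},{"travel":[0,0,-2],"turn":[0,0,0],"hand":-1}]';python3 -m jog '[{"travel":[0,0,-2.5],"turn":[0,0,0],"hand":-1},{"travel":[0,2.8,0],"turn":[0,0,0],"hand":-1},{"travel":[0,2.9,0],"turn":[0,0,0],"hand":-1},{"travel":[0,2.7,0],"turn":[0,0,0],"hand":-1},{"travel":[0,0,0],"turn":[0,0,0],"hand":-1},{"travel":[0,0,0],"turn":[0,0,0],"hand":-1},{"travel":[0,0,0],"turn":[0,0,0],"hand":-1}]'; python3 look.py scene,side,wrist stop:617:86 w3:617:-5 wo:620:-42
```

```text
time: 27.85
tool_pos: [613.7, 82.0, 149.5]
ee_rot: [3.14, 0.015, 0.019]
wrist_force: [-0.2, -0.1, -0.4]
grip_width: 0.874
time: 28.43
tool_pos: [618.8, -5.5, 183.0]
ee_rot: [3.139, 0.005, 0.019]
wrist_force: [0.1, 0.9, 0.3]
grip_width: 1.0
stop  [ 615.6   84.5   26.5   19.1 2449. ] ztop 140.3
w3  [ 618.6   -4.6   33.4   21.  2553. ] ztop 249.0
wo  [ 620.7  -41.9   33.7   21.3 2238. ] ztop 528.0
[618.7  -4.4 182.7]
```

```bash
python3 -m jog '[{"travel":[0,0.1,2],"turn":[0,0,0],"hand":-1},{"travel":[0,0,1.9],"turn":[0,0,0],"hand":-1},{"travel":[0,0,0],"turn":[0,0,0],"hand":-1},{"travel":[0,0,0],"turn":[0,0,0],"hand":1},{"travel":[0,0,0],"turn":[0,0,0],"hand":1},{"travel":[0,0,0],"turn":[0,0,0],"hand":1},{"travel":[0,0,0],"turn":[0,0,0],"hand":1},{"travel":[0,0,0],"turn":[0,0,0],"hand":1}]'; python3 -m jog '[{"travel":[0,-1,0],"turn":[0,0,0],"hand":1},{"travel":[0,-1,0],"turn":[0,0,0],"hand":1},{"travel":[0,-1,0],"turn":[0,0,0],"hand":1},{"travel":[0,0,0],"turn":[0,0,0],"hand":1},{"travel":[0,0,0],"turn":[0,0,0],"hand":1}]';  python3 look.py scene,side,wrist wo:620:-42 w3:618:31 stop:617:85
```

```text
time: 29.25
tool_pos: [619.6, -0.6, 146.0]
ee_rot: [3.139, 0.003, 0.027]
wrist_force: [-0.2, 0.1, -1.9]
grip_width: 0.406
time: 29.67
tool_pos: [618.7, 33.1, 146.6]
ee_rot: [3.14, 0.002, 0.027]
wrist_force: [-1.2, 0.5, -1.4]
grip_width: 0.408
wo  [620.4 -42.3  34.8  21.2 104. ] ztop 149.8
w3  [ 619.6   29.    33.7   21.1 3905. ] ztop 212.2
stop  [ 615.7   85.    26.    18.6 3053. ] ztop 586.1
[618.7  32.3 146.6]
```

```bash
python3 -m jog '[{"travel":[0,-0.35,0],"turn":[0,0,0],"hand":1},{"travel":[0,0,0],"turn":[0,0,0],"hand":1},{"travel":[0,0,0],"turn":[0,0,0],"hand":-1},{"travel":[0,0,0],"turn":[0,0,0],"hand":-1},{"travel":[0,0,0],"turn":[0,0,0],"hand":-1},{"travel":[0,0,-2.5],"turn":[0,0,0],"hand":-1},{"travel":[0,0,-2.8],"turn":[0,0,0],"hand":-1},{"travel":[-1.6,-3.4,0],"turn":[0,0,0],"hand":-1}]'; python3 -m jog '[{"travel":[-1.6,-3.4,0],"turn":[0,0,0],"hand":-1},{"travel":[-1.6,-3.4,0],"turn":[0,0,0],"hand":-1},{"travel":[-1.6,-3.4,0],"turn":[0,0,0],"hand":-1},{"travel":[-1.6,-3.4,0],"turn":[0,0,0],"hand":-1},{"travel":[-1.6,-3.4,0],"turn":[0,0,0],"hand":-1},{"travel":[-1.6,-3.4,0],"turn":[0,0,0],"hand":-1},{"travel":[-1.6,-3.4,0],"turn":[0,0,0],"hand":-1},{"travel":[-1.6,-3.4,0],"turn":[0,0,0],"hand":-1}]';python3 -m jog '[{"travel":[0,0,0],"turn":[0,0,1.2],"hand":-1},{"travel":[0,0,0],"turn":[0,0,1.2],"hand":-1},{"travel":[0,0,0],"turn":[0,0,0.7],"hand":-1},{"travel":[0,0,0],"turn":[0,0,0],"hand":-1}]'; python3 look.py scene,side,wrist pink:450:385 w3:618:32 wo:620:-42
```

```text
time: 30.48
tool_pos: [603.8, 64.8, 200.4]
ee_rot: [3.138, 0.002, 0.019]
wrist_force: [-0.3, 2.0, 0.0]
grip_width: 0.997
time: 31.15
tool_pos: [469.2, 342.4, 204.3]
ee_rot: [3.142, -0.008, 0.008]
wrist_force: [0.1, 0.2, 0.0]
grip_width: 0.999
time: 31.48
tool_pos: [464.9, 351.3, 205.2]
ee_rot: [-3.136, -0.008, -0.263]
wrist_force: [0.2, 0.4, -0.1]
grip_width: 0.997
pink [ 4.5032e+02  3.8445e+02 -1.3580e+01  5.4000e-01  4.7540e+03] [ 451.1  384.3   34.6   24.3 2235. ] ztop 546.6
w3  [618.8  30.4  33.7  20.9  86. ] ztop 151.6
wo  [619.8 -41.1  34.6  23.8 146. ] ztop 151.6
[465.3 350.6 205.2]
```

```bash
python3 -m jog '[{"travel":[-2.1,-2.8,0],"turn":[0,0,-0.3],"hand":-1},{"travel":[0,0,2.5],"turn":[0,0,0],"hand":-1},{"travel":[0,0,2],"turn":[0,0,0],"hand":-1},{"travel":[0,0,0],"turn":[0,0,0],"hand":-1},{"travel":[0,0,0],"turn":[0,0,0],"hand":-1}]'; python3 look.py scene,side,wrist pink:450:385
```

```text
time: 32.05
tool_pos: [454.7, 383.1, 160.7]
ee_rot: [-3.133, -0.011, -0.226]
wrist_force: [-0.0, 0.9, 0.7]
grip_width: 0.998
pink [ 4.5036e+02  3.8445e+02 -1.3630e+01  5.3000e-01  6.5460e+03] [ 451.   384.6   34.5   24.4 3011. ] ztop 227.4
[455.2 383.3 161.7]
```

```bash
python3 -m jog '[{"travel":[-0.5,0,1.7],"turn":[-0.1,-0.12,0.1],"hand":-1},{"travel":[0,0,1.4],"turn":[0,0,0],"hand":-1},{"travel":[0,0,0],"turn":[0,0,0],"hand":-1},{"travel":[0,0,0],"turn":[0,0,0],"hand":1},{"travel":[0,0,0],"turn":[0,0,0],"hand":1},{"travel":[0,0,0],"turn":[0,0,0],"hand":1},{"travel":[0,0,0],"turn":[0,0,0],"hand":1},{"travel":[0,0,0],"turn":[0,0,0],"hand":1}]'; python3 -m jog '[{"travel":[0,0,0],"turn":[0,0,0],"hand":1},{"travel":[0,0,0],"turn":[0,0,0],"hand":1}]'
```

```text
time: 32.87
tool_pos: [452.6, 385.3, 133.8]
ee_rot: [-3.136, -0.004, -0.239]
wrist_force: [0.6, 0.3, -2.2]
grip_width: 0.406
time: 33.03
tool_pos: [452.6, 385.3, 134.1]
ee_rot: [-3.136, -0.004, -0.239]
wrist_force: [0.0, -0.0, -2.4]
grip_width: 0.404
```

```bash
python3 -m jog '[{"travel":[0,0,-2.2],"turn":[0,0,0],"hand":1},{"travel":[0,0,-2.2],"turn":[0,0,0],"hand":1},{"travel":[0,0,0],"turn":[0,0,-1],"hand":1},{"travel":[0,0,0],"turn":[0,0,-1],"hand":1},{"travel":[0,0,0],"turn":[0,0,-1],"hand":1},{"travel":[0,0,0],"turn":[0,0,0],"hand":1}]'; python3 -m jog '[{"travel":[0.3,3.4,0],"turn":[0,0,0],"hand":1},{"travel":[0.3,3.4,0],"turn":[0,0,0],"hand":1},{"travel":[0.3,3.4,0],"turn":[0,0,0],"hand":1},{"travel":[0.3,3.4,0],"turn":[0,0,0],"hand":1},{"travel":[0.3,3.4,0],"turn":[0,0,0],"hand":1},{"travel":[0.3,3.4,0],"turn":[0,0,0],"hand":1},{"travel":[0.3,3.4,0],"turn":[0,0,0],"hand":1},{"travel":[0.3,3.4,0],"turn":[0,0,0],"hand":1}]'; python3 -m jog '[{"travel":[0,3,0],"turn":[0,0,0],"hand":1},{"travel":[0,3,0],"turn":[0,0,0],"hand":1},{"travel":[0,3,0],"turn":[0,0,0],"hand":1},{"travel":[0,0,0],"turn":[0,0,0],"hand":1},{"travel":[0,0,0],"turn":[0,0,0],"hand":1}]'
```

```text
time: 33.53
tool_pos: [451.7, 384.5, 179.5]
ee_rot: [-3.139, -0.004, 0.034]
wrist_force: [0.3, 0.5, -1.3]
grip_width: 0.407
time: 34.2
tool_pos: [482.3, 109.6, 176.6]
ee_rot: [-3.136, -0.004, 0.02]
wrist_force: [0.9, -0.3, -2.9]
grip_width: 0.404
time: 34.62
tool_pos: [482.8, 8.7, 176.0]
ee_rot: [-3.138, -0.004, -0.003]
wrist_force: [-0.4, -0.7, -2.4]
grip_width: 0.407
```

```bash
python3 -m jog '[{"travel":[0,1.4,0],"turn":[0,0,-0.33],"hand":1},{"travel":[0,0,1.2],"turn":[0,0,0],"hand":1},{"travel":[0,0,1.3],"turn":[0,0,0],"hand":1},{"travel":[0,0,0],"turn":[0,0,0],"hand":1},{"travel":[0,0,0],"turn":[0,0,0],"hand":1}]'; python3 look.py scene,side wo:620:-42 w3:618:32
```

```text
time: 35.03
tool_pos: [483.2, -4.3, 150.8]
ee_rot: [-3.138, -0.005, 0.017]
wrist_force: [-0.6, 0.3, -2.0]
grip_width: 0.406
wo  [620.3 -41.2  35.5  24.6 166. ] ztop 151.5
w3  [617.6  32.3  35.4  24.6 164. ] ztop 152.1
[483.3  -4.3 151.1]
```

```bash
python3 -m jog '[{"travel":[0,0.25,0.3],"turn":[0,0,-0.1],"hand":1},{"travel":[1.7,0,0],"turn":[0,0,0],"hand":1},{"travel":[1.7,0,0],"turn":[0,0,0],"hand":1},{"travel":[1.4,0,0],"turn":[0,0,0],"hand":1},{"travel":[0,0,0],"turn":[0,0,0],"hand":1},{"travel":[0,0,0],"turn":[0,0,0],"hand":1}]'
```

```text
time: 35.63
tool_pos: [533.7, -4.2, 150.5]
ee_rot: [-3.138, -0.009, 0.031]
wrist_force: [-0.5, 0.5, -1.3]
grip_width: 0.41
```

```bash
python3 -m jog '[{"travel":[0,0.15,0.3],"turn":[0,0,0.05],"hand":1},{"travel":[1.4,0,0],"turn":[0,0,0],"hand":1},{"travel":[1.4,0,0],"turn":[0,0,0],"hand":1},{"travel":[1.2,0,0],"turn":[0,0,0],"hand":1},{"travel":[0,0,0],"turn":[0,0,0],"hand":1},{"travel":[0,0,0],"turn":[0,0,0],"hand":1}]'
```

```text
time: 36.13
tool_pos: [570.1, -5.1, 147.2]
ee_rot: [-3.138, -0.005, 0.026]
wrist_force: [-1.5, 0.3, -2.2]
grip_width: 0.409
```

```bash
python3 -m jog '[{"travel":[1.4,0,0.1],"turn":[0,0,0],"hand":1},{"travel":[1.4,0,0],"turn":[0,0,0],"hand":1},{"travel":[1.0,0,0],"turn":[0,0,0],"hand":1},{"travel":[0,0,0],"turn":[0,0,0],"hand":1},{"travel":[0,0,0],"turn":[0,0,0],"hand":1}]'; python3 -m jog '[{"travel":[0.7,0,0.1],"turn":[0,0,0],"hand":1},{"travel":[0.5,0,0.1],"turn":[0,0,0],"hand":1},{"travel":[0.3,0,0.1],"turn":[0,0,0],"hand":1},{"travel":[0,0,0],"turn":[0,0,0],"hand":1}]'
```

```text
time: 36.55
tool_pos: [603.7, -4.6, 146.0]
ee_rot: [-3.139, -0.0, 0.025]
wrist_force: [-0.4, -0.3, -2.3]
grip_width: 0.406
time: 36.88
tool_pos: [618.5, -4.3, 144.1]
ee_rot: [-3.139, -0.001, 0.025]
wrist_force: [-0.7, -1.2, -1.9]
grip_width: 0.406
```

```bash
python3 -m jog '[{"travel":[0.3,0,0.1],"turn":[0,0,0],"hand":1},{"travel":[0,0,0],"turn":[0,0,0],"hand":1},{"travel":[0,0,0],"turn":[0,0,0],"hand":-1},{"travel":[0,0,0],"turn":[0,0,0],"hand":-1},{"travel":[0,0,0],"turn":[0,0,0],"hand":-1},{"travel":[0,0,-2.5],"turn":[0,0,0],"hand":-1},{"travel":[0,0,-2.5],"turn":[0,0,0],"hand":-1},{"travel":[-3,2.5,-1],"turn":[0,0,0],"hand":-1}]';python3 -m jog '[{"travel":[-3,2.5,0],"turn":[0,0,0],"hand":1},{"travel":[-3,2.5,0],"turn":[0,0,0],"hand":1},{"travel":[-3,1,0],"turn":[0,0,0],"hand":1},{"travel":[0,0,0],"turn":[0,0,0],"hand":1},{"travel":[0,0,0],"turn":[0,0,0],"hand":1}]';python3 look.py scene,side,wrist  w1:616:-156 w2:616:-119 wg:620:-78 wo:620:-42 wp:619:-5 w3:617:32 stop:616:85
python3 - <<'E'
from h import *
f,p,_=cloud('wrist'); cv2.imwrite('pics/w2.png',f)
P=p[np.isfinite(p[...,0])]
for y in range(-170,70,6):   # front-most lid edge and rail/back wall
    q=P[(abs(P[:,1]-y)<3)&(P[:,2]>108)&(P[:,2]<118)]; w=P[(abs(P[:,1]-y)<3)&(P[:,2]>55)&(P[:,2]<80)&(P[:,0]>655)]
    print(y,np.percentile(q[:,0],[1,99]).round(1) if len(q)>10 else '-',np.percentile(w[:,0],2).round(1) if len(w)>5 else '-')
E
```

```text
time: 37.55
tool_pos: [593.3, -27.5, 201.9]
ee_rot: [-3.137, 0.004, 0.028]
wrist_force: [-1.4, -0.2, 0.5]
grip_width: 0.997
time: 37.97
tool_pos: [499.9, -94.5, 204.8]
ee_rot: [-3.139, -0.001, 0.028]
wrist_force: [1.2, -0.1, 0.6]
grip_width: 0.298
w1  [ 616.6 -155.5   34.    20.7 1479. ] ztop 150.1
w2  [ 617.  -119.2   33.7   21.2 1969. ] ztop 150.1
wg  [ 620.6  -79.    34.1   21.  2279. ] ztop 150.2
wo  [ 619.8  -42.2   34.3   20.9 2665. ] ztop 150.3
wp  [ 618.8   -5.6   34.4   21.2 3203. ] ztop 150.3
w3  [ 617.8   29.6   34.2   18.6 3428. ] ztop 150.3
stop  [614.2  86.1  27.5  22.  141. ] ztop 141.1
[501.3 -93.6 204.4]
-170 [591.4 658.4] -
-164 [582.  666.1] -
-158 [567.4 666.8] -
-152 [567.1 666.7] -
-146 [570.1 665.3] -
-140 [580.5 616.7] -
-134 [576.8 611.6] -
-128 [568.4 666.6] -
-122 [568.2 667.6] -
-116 [568.  667.4] -
-110 [570.3 665.6] -
-104 [581.1 656.1] -
-98 [586.7 620.6] -
-92 [575.  616.5] -
-86 [571.6 671. ] -
-80 [571.3 671.2] -
-74 [571.5 670.5] -
-68 [578.8 667.6] -
-62 [588.9 656. ] -
-56 [577.8 620.4] -
-50 [570.7 670. ] -
-44 [570.7 670.3] -
-38 [570.5 670.1] -
-32 [575.5 667.8] -
-26 [586.5 656.8] 670.0
-20 [578.7 655.7] 678.7
-14 [569.8 666.9] -
-8 [569.6 669.4] -
-2 [569.5 669.5] -
4 [572.5 668.5] -
10 [583.7 651.6] -
16 [579.7 654.8] -
22 [569.5 665.8] -
28 [568.7 668.5] -
34 [568.5 667.9] -
40 [568.9 666.3] -
46 [580.6 617.8] -
52 - -
58 - -
64 - -
```

View pics/w2.png

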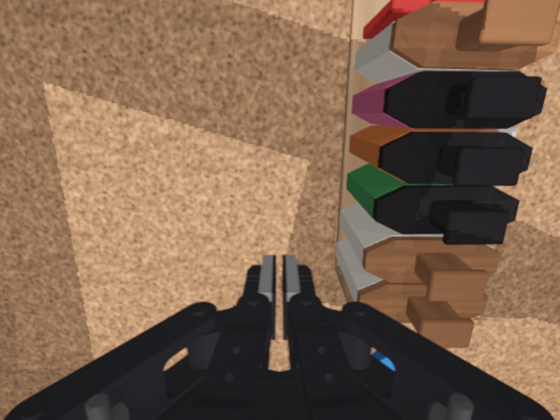

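View 5: all six are upright in the order w1, w2, green, orange, pink, w3. The noses of w1 and w2 stand about 6 and 4 mm short of the line the others make, so I'll push each in from the front with the open hand's front finger.

```bash
python3 -m jog '[{"travel":[-1.2,3,0],"turn":[0,0,0],"hand":-1},{"travel":[-1.2,2.8,0],"turn":[0,0,0],"hand":-1},{"travel":[0,0,3.5],"turn":[0,0,0],"hand":-1},{"travel":[0,0,3.5],"turn":[0,0,0],"hand":-1},{"travel":[0,0,3.5],"turn":[0,0,0],"hand":-1},{"travel":[0,0,2],"turn":[0,0,0],"hand":-1},{"travel":[0,0,0],"turn":[0,0,0],"hand":-1},{"travel":[0,0,0],"turn":[0,0,0],"hand":-1}]'
```

```text
time: 38.83
tool_pos: [489.0, -151.4, 74.0]
ee_rot: [-3.14, -0.007, 0.04]
wrist_force: [0.1, 0.4, 0.6]
grip_width: 0.999
```

```bash
python3 -m jog '[{"travel":[0.5,0.45,0],"turn":[0,0,0.15],"hand":-1},{"travel":[0.7,0,0],"turn":[0,0,0],"hand":-1},{"travel":[0.4,0,0],"turn":[0,0,0],"hand":-1},{"travel":[0,0,0],"turn":[0,0,0],"hand":-1}]'
```

```text
time: 39.17
tool_pos: [510.6, -155.7, 77.9]
ee_rot: [-3.141, -0.011, 0.027]
wrist_force: [-0.3, -0.3, -0.8]
grip_width: 0.997
```

```bash
python3 -m jog '[{"travel":[0.4,0,0],"turn":[0,0,0],"hand":-1},{"travel":[0.4,0,0],"turn":[0,0,0],"hand":-1},{"travel":[0,0,0],"turn":[0,0,0],"hand":-1}]'
```

```text
time: 39.42
tool_pos: [515.4, -155.1, 79.2]
ee_rot: [-3.142, -0.004, 0.027]
wrist_force: [-0.4, 0.2, 0.3]
grip_width: 1.0
```

```bash
python3 -m jog '[{"travel":[0.4,0,0],"turn":[0,0,0],"hand":-1},{"travel":[0.3,0,0],"turn":[0,0,0],"hand":-1},{"travel":[0,0,0],"turn":[0,0,0],"hand":-1}]'
cat > nose.py <<'E'
from h import *
P,C=topmap(['wrist','scene','side'],load=False)
for y in (-156,-119,-79,-42,-5,30):
    q=P[(abs(P[:,1]-y)<4)&(P[:,2]>110)&(P[:,2]<118)]
    q=q[(q[:,0]>555)&(q[:,0]<690)]
    if len(q)>10: print(y,len(q),(np.percentile(q[:,0],[1,99])+.0255*y).round(1),knob(P,620,y,20,145,154))
E
python3 nose.py
```

```text
time: 39.67
tool_pos: [515.0, -154.2, 79.2]
ee_rot: [-3.141, 0.01, 0.026]
wrist_force: [-0.1, -0.8, -0.1]
grip_width: 1.0
-156 354 [583.3 667.5] [ 621.7 -154.4   33.3   23.8  156. ]
-119 2792 [564.8 644.7] [ 618.5 -117.7   33.4   24.4  166. ]
-79 2381 [568.9 647.7] [620.6 -77.9  35.4  24.3 160. ]
-42 64 [567.8 670.1] [620.  -41.2  34.6  23.3 165. ]
-5 66 [567.8 669.4] [619.4  -3.8  33.9  24.6 160. ]
30 73 [570.2 668.5] [618.4  32.4  34.   23.1 162. ]
```

```bash
python3 -m jog '[{"travel":[0.6,0,0],"turn":[0,0.1,0],"hand":-1}]'; python3 -m jog '[{"travel":[0.6,0,0],"turn":[0,0,0],"hand":-1}]'; python3 -m jog '[{"travel":[0.6,0,0],"turn":[0,0,0],"hand":-1}]'
```

```text
time: 39.9
tool_pos: [516.3, -153.8, 78.7]
ee_rot: [-3.14, 0.009, 0.025]
wrist_force: [-43.6, -1.3, 21.8]
grip_width: 1.002
time: 39.98
tool_pos: [515.7, -153.2, 78.2]
ee_rot: [-3.14, 0.021, 0.024]
wrist_force: [-35.7, -1.6, 25.3]
grip_width: 1.002
time: 40.07
tool_pos: [515.3, -153.0, 78.4]
ee_rot: [-3.14, 0.032, 0.022]
wrist_force: [-36.9, -3.5, 34.5]
grip_width: 1.0
```

```bash
python3 -m jog '[{"travel":[-1.0,0,0],"turn":[0,0.37,0],"hand":-1},{"travel":[-1.0,0,0],"turn":[0,0,0],"hand":-1},{"travel":[0,-1.7,0],"turn":[0,0,0],"hand":-1},{"travel":[0,-1.6,0],"turn":[0,0,0],"hand":-1},{"travel":[0,0,0],"turn":[0,0,0],"hand":-1},{"travel":[0,0,0],"turn":[0,0,0],"hand":-1}]'
```

```text
time: 40.57
tool_pos: [495.7, -120.8, 81.3]
ee_rot: [3.141, -0.006, 0.02]
wrist_force: [0.4, 0.1, 0.6]
grip_width: 0.999
```

```bash
python3 -m jog '[{"travel":[0.7,-0.1,0],"turn":[0,0,-0.05],"hand":-1},{"travel":[0.6,0,0],"turn":[0,0,0],"hand":-1},{"travel":[0.4,0,0],"turn":[0,0,0],"hand":-1},{"travel":[0,0,0],"turn":[0,0,0],"hand":-1}]'; python3 -m jog '[{"travel":[0.4,0,0],"turn":[0,0,0],"hand":-1}]'; python3 nose.py
```

```text
time: 40.9
tool_pos: [515.2, -120.7, 81.8]
ee_rot: [3.141, -0.006, 0.025]
wrist_force: [-6.9, 0.2, 2.7]
grip_width: 1.001
time: 40.98
tool_pos: [515.3, -120.6, 81.0]
ee_rot: [3.141, 0.002, 0.024]
wrist_force: [-30.4, -1.2, 14.7]
grip_width: 0.997
-156 86 [571.1 668.2] [ 621.6 -154.3   33.5   22.8  158. ]
-119 599 [592.6 666.9] [ 621.8 -117.9   34.3   23.5  160. ]
-79 2591 [569.1 646.9] [620.6 -77.7  34.1  24.5 162. ]
-42 2539 [569.2 646.4] [619.8 -41.6  34.7  24.  170. ]
-5 71 [568.8 667.9] [619.7  -3.9  33.8  23.9 157. ]
30 83 [569.3 669.2] [618.3  33.2  34.1  24.  159. ]
```

```bash
python3 -m jog '[{"travel":[-1.0,0,0],"turn":[0,0.1,0],"hand":-1},{"travel":[-0.5,0,0],"turn":[0,0,0],"hand":-1},{"travel":[0,-1.8,0],"turn":[0,0,0],"hand":-1},{"travel":[0,-1.8,0],"turn":[0,0,0],"hand":-1},{"travel":[0,0,0],"turn":[0,0,0],"hand":-1},{"travel":[0.5,0,0],"turn":[0,0,0],"hand":-1},{"travel":[0.4,0,0],"turn":[0,0,0],"hand":-1},{"travel":[0,0,0],"turn":[0,0,0],"hand":-1}]'; python3 -m jog '[{"travel":[0.3,0,0],"turn":[0,0,0],"hand":-1}]';python3 -m jog '[{"travel":[0.3,0,0],"turn":[0,0,0],"hand":-1}]'
```

```text
time: 41.8
tool_pos: [512.0, -87.2, 80.0]
ee_rot: [3.14, -0.007, 0.021]
wrist_force: [-0.7, 0.2, -0.5]
grip_width: 0.997
time: 41.88
tool_pos: [514.8, -87.6, 79.9]
ee_rot: [3.14, -0.006, 0.02]
wrist_force: [-21.8, -0.9, 10.1]
grip_width: 0.997
time: 41.97
tool_pos: [514.7, -87.9, 79.1]
ee_rot: [3.141, 0.001, 0.02]
wrist_force: [-22.6, -1.0, 8.9]
grip_width: 0.999
```

```bash
python3 -m jog '[{"travel":[-1.0,0,0],"turn":[0,0.05,-0.05],"hand":-1},{"travel":[-0.5,0,0],"turn":[0,0,0],"hand":-1},{"travel":[0,-2.3,0],"turn":[0,0,0],"hand":-1},{"travel":[0,-2.3,0],"turn":[0,0,0],"hand":-1},{"travel":[0,0,0],"turn":[0,0,0],"hand":-1},{"travel":[0.5,0,0],"turn":[0,0,0],"hand":-1},{"travel":[0.3,0,0],"turn":[0,0,0],"hand":-1},{"travel":[0,0,0],"turn":[0,0,0],"hand":-1}]'; python3 -m jog '[{"travel":[0.3,0,0],"turn":[0,0,0],"hand":-1}]';python3 -m jog '[{"travel":[0.3,0,0],"turn":[0,0,0],"hand":-1}]'
```

```text
time: 42.63
tool_pos: [508.8, -44.5, 78.8]
ee_rot: [3.14, -0.004, 0.019]
wrist_force: [0.1, 0.1, 0.3]
grip_width: 1.006
time: 42.72
tool_pos: [512.1, -45.0, 78.9]
ee_rot: [3.139, -0.004, 0.018]
wrist_force: [-1.0, 0.5, -0.8]
grip_width: 1.004
time: 42.8
tool_pos: [513.2, -45.5, 78.5]
ee_rot: [3.14, 0.0, 0.018]
wrist_force: [-16.3, 0.0, 8.9]
grip_width: 0.999
```

Orange is firm at home too. Now pink (y −5).

```bash
python3 -m jog '[{"travel":[-1.0,0,0],"turn":[0,0.05,-0.05],"hand":-1},{"travel":[-0.5,0,0],"turn":[0,0,0],"hand":-1},{"travel":[0,-2.1,0],"turn":[0,0,0],"hand":-1},{"travel":[0,-2.1,0],"turn":[0,0,0],"hand":-1},{"travel":[0,0,0],"turn":[0,0,0],"hand":-1},{"travel":[0.5,0,0],"turn":[0,0,0],"hand":-1},{"travel":[0.3,0,0],"turn":[0,0,0],"hand":-1},{"travel":[0,0,0],"turn":[0,0,0],"hand":-1}]'; python3 -m jog '[{"travel":[0.3,0,0],"turn":[0,0,0],"hand":-1}]';python3 -m jog '[{"travel":[0.3,0,0],"turn":[0,0,0],"hand":-1}]';python3 -m jog '[{"travel":[0.2,0,0],"turn":[0,0,0],"hand":-1}]'
```

```text
time: 43.47
tool_pos: [507.5, -6.3, 78.2]
ee_rot: [3.139, -0.005, 0.016]
wrist_force: [0.6, -0.5, 0.5]
grip_width: 1.001
time: 43.55
tool_pos: [510.6, -6.9, 78.2]
ee_rot: [3.139, -0.004, 0.016]
wrist_force: [-0.7, 0.3, 0.6]
grip_width: 1.004
time: 43.63
tool_pos: [512.2, -7.4, 77.9]
ee_rot: [3.139, -0.001, 0.015]
wrist_force: [-14.0, 0.2, 6.2]
grip_width: 1.0
time: 43.72
tool_pos: [512.1, -7.8, 77.4]
ee_rot: [3.139, 0.004, 0.015]
wrist_force: [-12.9, 1.0, 7.4]
grip_width: 0.997
```

```bash
python3 -m jog '[{"travel":[-1.0,0,0],"turn":[0,0.05,-0.05],"hand":-1},{"travel":[-0.5,0,0],"turn":[0,0,0],"hand":-1},{"travel":[0,-2.0,0],"turn":[0,0,0],"hand":-1},{"travel":[0,-1.9,0],"turn":[0,0,0],"hand":-1},{"travel":[0,0,0],"turn":[0,0,0],"hand":-1},{"travel":[0.5,0,0],"turn":[0,0,0],"hand":-1},{"travel":[0.3,0,0],"turn":[0,0,0],"hand":-1},{"travel":[0,0,0],"turn":[0,0,0],"hand":-1}]'; python3 -m jog '[{"travel":[0.3,0,0],"turn":[0,0,0],"hand":-1}]';python3 -m jog '[{"travel":[0.3,0,0],"turn":[0,0,0],"hand":-1}]'
```

```text
time: 44.38
tool_pos: [506.3, 28.5, 77.2]
ee_rot: [3.138, -0.001, 0.014]
wrist_force: [0.5, -0.5, -0.0]
grip_width: 1.001
time: 44.47
tool_pos: [509.3, 28.0, 77.2]
ee_rot: [3.138, -0.001, 0.013]
wrist_force: [0.8, 0.5, -0.6]
grip_width: 1.002
time: 44.55
tool_pos: [511.2, 27.3, 77.0]
ee_rot: [3.137, 0.002, 0.013]
wrist_force: [-16.9, -0.3, 15.3]
grip_width: 0.999
```

```bash
python3 -m jog '[{"travel":[-2.5,0,0],"turn":[0,0,0],"hand":-1},{"travel":[-2.5,0,0],"turn":[0,0,0],"hand":-1},{"travel":[0,0,-3.8],"turn":[0,0,0],"hand":-1},{"travel":[0,0,-3.8],"turn":[0,0,0],"hand":-1},{"travel":[0,0,-3.8],"turn":[0,0,0],"hand":-1},{"travel":[0,0,-3.8],"turn":[0,0,0],"hand":-1},{"travel":[0,0,0],"turn":[0,0,0],"hand":-1},{"travel":[0,0,0],"turn":[0,0,0],"hand":-1}]'; python3 nose.py; python3 look.py wrist,scene,side stop:616:86
python3 - <<'E'
from h import *
f,_,_=cloud('wrist'); g,_,_=cloud('scene'); g=cv2.resize(g[150:330,170:410],(560,420)); cv2.imwrite('pics/end.png',cv2.resize(np.hstack([f,g]),(800,300)))
E
```

```text
time: 45.22
tool_pos: [454.0, 23.5, 231.0]
ee_rot: [3.136, 0.018, 0.008]
wrist_force: [0.4, -0.5, -0.7]
grip_width: 1.001
-156 94 [568.4 668.9] [ 621.  -154.5   32.2   21.9  376. ]
-119 79 [572.9 669.9] [ 621.3 -118.8   33.8   22.8  259. ]
-42 724 [569.5 668.8] [ 619.9  -41.8   34.4   21.1 1510. ]
-5 764 [569.5 668.7] [ 618.8   -5.1   34.2   21.3 1659. ]
30 636 [568.8 668.9] [ 617.9   31.4   33.7   21.2 1802. ]
stop  [ 614.4   85.1   26.2   19.1 1592. ] ztop 140.0
[452.6  23.8 228.3]
```

View pics/end.png

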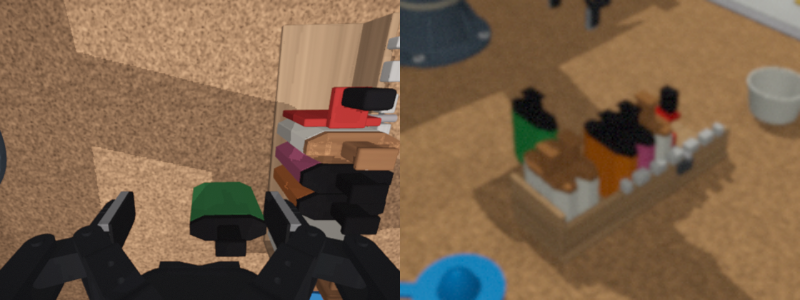

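View 6: green is out of the rack and stands in front of it. The other five are home. I need green's pose.

```bash
python3 - <<'E'
from h import *
P,C=topmap(['wrist','scene','side'],load=False)
g=clusters(P,C)['green']; g=g[(g[:,0]>250)]
m=np.median(g,axis=0); print(len(g),np.percentile(g,[2,50,98],axis=0).round(1).tolist())
print(fitcan(P,m[0],m[1],75))
for z0 in range(96,120,4):
    q=P[(np.hypot(P[:,0]-m[0],P[:,1]-m[1])<75)&(P[:,2]>z0)&(P[:,2]<z0+4)]; print(z0,len(q),q.mean(0).round(0) if len(q) else '')
E
python3 look.py wrist,scene,side w1:621:-156 w2:620:-119 wo:620:-42
```

```text
1179 [[439.2, -102.9, 17.6], [483.2, -68.2, 63.5], [533.0, -61.9, 97.4]]
[ 4.8776e+02 -8.3430e+01  8.6000e-01  5.6000e-01  3.3430e+03]
96 338 [487. -72.  98.]
100 2456 [489. -82. 103.]
104 549 [488. -82. 105.]
108 124 [488. -78. 110.]
112 115 [488. -77. 114.]
116 126 [488. -78. 118.]
w1  [ 622.2 -154.6   34.3   22.   289. ] ztop 150.7
w2  [ 621.3 -118.4   34.1   23.2  267. ] ztop 151.9
wo  [ 619.8  -41.7   34.4   21.2 1530. ] ztop 150.1
[453.1  23.9 229.3]
```

Green stands upright at (488, −83), already lined up with its gap (w2 −119, orange −42, so 41 mm wide). I'll regrasp it by the knob and push it in again.

```bash
python3 -m jog '[{"travel":[1,3.2,0],"turn":[0,0.2,-0.15],"hand":-1},{"travel":[1.1,3.2,0],"turn":[0,0,0],"hand":-1},{"travel":[1.1,3.2,0],"turn":[0,0,0],"hand":-1},{"travel":[0.1,0.6,0],"turn":[0,0,0],"hand":-1},{"travel":[0,0,3],"turn":[0,0,0],"hand":-1},{"travel":[0,0,2.5],"turn":[0,0,0],"hand":-1},{"travel":[0,0,0],"turn":[0,0,0],"hand":-1}]'; python3 look.py wrist,scene,side green:488:-83
```

```text
time: 46.5
tool_pos: [491.2, -81.9, 174.5]
ee_rot: [3.135, -0.003, 0.025]
wrist_force: [-0.1, -0.5, -0.5]
grip_width: 0.999
green [ 4.8819e+02 -8.3480e+01  1.4000e+00  5.7000e-01  5.6410e+03] [ 488.7  -84.2   34.    21.1 2539. ] ztop 240.5
[493.1 -81.6 178.7]
```

```bash
python3 -m jog '[{"travel":[-0.4,0.2,1.5],"turn":[0.08,0,0],"hand":-1},{"travel":[0,0,1.5],"turn":[0,0,0],"hand":-1},{"travel":[0,0,0],"turn":[0,0,0],"hand":-1},{"travel":[0,0,0],"turn":[0,0,0],"hand":-1}]'
```

```text
time: 46.98
tool_pos: [492.8, -83.0, 154.8]
ee_rot: [3.14, -0.017, 0.029]
wrist_force: [0.3, 0.1, -0.3]
grip_width: 0.999
```

```bash
python3 -m jog '[{"travel":[-0.4,0,1.2],"turn":[0,-0.18,0],"hand":-1},{"travel":[0,0,1.2],"turn":[0,0,0],"hand":-1},{"travel":[0,0,0.2],"turn":[0,0,0],"hand":-1},{"travel":[0,0,0],"turn":[0,0,0],"hand":1},{"travel":[0,0,0],"turn":[0,0,0],"hand":1},{"travel":[0,0,0],"turn":[0,0,0],"hand":1},{"travel":[0,0,0],"turn":[0,0,0],"hand":1},{"travel":[0,0,0],"turn":[0,0,0],"hand":1}]';python3 -m jog '[{"travel":[0,0,0],"turn":[0,0,0],"hand":1},{"travel":[0,0,0],"turn":[0,0,0],"hand":1}]'
```

```text
time: 47.65
tool_pos: [491.5, -82.6, 133.1]
ee_rot: [3.138, -0.006, 0.03]
wrist_force: [-0.7, -0.9, -1.4]
grip_width: 0.405
time: 47.82
tool_pos: [491.5, -82.6, 133.3]
ee_rot: [3.138, -0.006, 0.03]
wrist_force: [0.2, 0.4, -2.9]
grip_width: 0.408
```

```bash
python3 -m jog '[{"travel":[0,0,-1],"turn":[0,0,0],"hand":1},{"travel":[0,0,-0.5],"turn":[0,0,0.05],"hand":1},{"travel":[0,0,0],"turn":[0,0,0],"hand":1},{"travel":[1.4,0,0],"turn":[0,0,0],"hand":1},{"travel":[1.4,0,0],"turn":[0,0,0],"hand":1},{"travel":[1.2,0,0],"turn":[0,0,0],"hand":1},{"travel":[0,0,0],"turn":[0,0,0],"hand":1},{"travel":[0,0,0],"turn":[0,0,0],"hand":1}]'
```

```text
time: 48.48
tool_pos: [531.3, -81.5, 147.6]
ee_rot: [3.139, -0.004, 0.025]
wrist_force: [-0.2, 0.8, -2.9]
grip_width: 0.407
```

```bash
python3 -m jog '[{"travel":[1.4,0.05,0.05],"turn":[0,0,0],"hand":1},{"travel":[1.4,0,0],"turn":[0,0,0],"hand":1},{"travel":[1.2,0,0],"turn":[0,0,0],"hand":1},{"travel":[0,0,0],"turn":[0,0,0],"hand":1},{"travel":[0,0,0],"turn":[0,0,0],"hand":1}]'
```

```text
time: 48.9
tool_pos: [568.4, -80.9, 145.6]
ee_rot: [3.139, 0.001, 0.024]
wrist_force: [0.3, 0.7, -2.5]
grip_width: 0.409
```

```bash
python3 -m jog '[{"travel":[1.4,0,0],"turn":[0,0,0],"hand":1},{"travel":[1.4,0,0],"turn":[0,0,0],"hand":1},{"travel":[1.2,0,0],"turn":[0,0,0],"hand":1},{"travel":[0,0,0],"turn":[0,0,0],"hand":1},{"travel":[0,0,0],"turn":[0,0,0],"hand":1}]'; python3 -m jog '[{"travel":[0.5,0,0.1],"turn":[0,0,0],"hand":1},{"travel":[0.5,0,0.1],"turn":[0,0,0],"hand":1},{"travel":[0.3,0,0],"turn":[0,0,0],"hand":1},{"travel":[0,0,0],"turn":[0,0,0],"hand":1}]'
```

```text
time: 49.32
tool_pos: [603.6, -80.0, 144.7]
ee_rot: [3.14, 0.007, 0.024]
wrist_force: [0.4, 0.4, -2.2]
grip_width: 0.407
time: 49.65
tool_pos: [614.9, -79.9, 143.9]
ee_rot: [3.14, 0.007, 0.023]
wrist_force: [-0.3, 0.0, -2.4]
grip_width: 0.405
```

```bash
python3 -m jog '[{"travel":[0.4,0,0],"turn":[0,0.05,0],"hand":1},{"travel":[0.3,0,0],"turn":[0,0,0],"hand":1},{"travel":[0.2,0,0],"turn":[0,0,0],"hand":1},{"travel":[0,0,0],"turn":[0,0,0],"hand":1}]'; python3 -m jog '[{"travel":[0.3,0,0.05],"turn":[0,0,0],"hand":1},{"travel":[0.2,0,0],"turn":[0,0,0],"hand":1}]'
```

```text
time: 49.98
tool_pos: [623.2, -79.7, 143.6]
ee_rot: [3.14, 0.004, 0.023]
wrist_force: [-2.1, -0.1, 2.1]
grip_width: 0.406
time: 50.15
tool_pos: [624.5, -79.6, 144.1]
ee_rot: [3.14, 0.011, 0.023]
wrist_force: [-8.2, -0.3, 3.6]
grip_width: 0.408
```

```bash
python3 -m jog '[{"travel":[0,0,0],"turn":[0,0,0],"hand":-1},{"travel":[0,0,0],"turn":[0,0,0],"hand":-1},{"travel":[0,0,0],"turn":[0,0,0],"hand":-1},{"travel":[0,0,0],"turn":[0,0,0],"hand":-1},{"travel":[0,0,-3],"turn":[0,0,0],"hand":-1},{"travel":[0,0,-3.5],"turn":[0,0,0],"hand":-1},{"travel":[0,0,-3.5],"turn":[0,0,0],"hand":-1}]'; python3 -m jog '[{"travel":[-3.5,0,-1],"turn":[0,0,0],"hand":-1},{"travel":[-3.5,0,0],"turn":[0,0,0],"hand":-1},{"travel":[-3.5,0,0],"turn":[0,0,0],"hand":-1},{"travel":[-2,0,0],"turn":[0,0,0],"hand":-1},{"travel":[0,0,0],"turn":[0,0,0],"hand":-1},{"travel":[0,0,0],"turn":[0,0,0],"hand":-1}]';sed -i 's/-79,/-80,/' nose.py; python3 nose.py; python3 look.py wrist,scene,side stop:615:85
python3 - <<'E'
from h import *
f,_,_=cloud('wrist'); g,_,_=cloud('scene'); g=cv2.resize(g[150:330,170:410],(560,420)); cv2.imwrite('pics/end2.png',cv2.resize(np.hstack([f,g]),(800,300)))
E
```

```text
time: 50.73
tool_pos: [623.0, -78.9, 239.1]
ee_rot: [-3.141, 0.023, 0.023]
wrist_force: [0.7, -0.4, -0.2]
grip_width: 1.002
time: 51.23
tool_pos: [502.0, -82.5, 261.1]
ee_rot: [3.138, -0.0, 0.023]
wrist_force: [0.4, 1.2, 0.2]
grip_width: 0.999
-156 460 [569.3 668.9] [ 622.5 -154.6   32.3   21.5  517. ]
-119 620 [569.6 668.8] [ 621.3 -119.    33.5   21.4 1237. ]
-80 625 [569.5 669.3] [ 620.7  -80.8   34.1   20.7 1379. ]
-42 627 [569.4 669.1] [ 619.8  -42.3   34.3   21.2 1588. ]
-5 690 [569.4 669. ] [ 619.    -5.6   34.4   21.1 1779. ]
30 794 [569.  668.5] [ 617.9   30.7   33.7   21.2 1998. ]
stop  [614.4  85.6  27.9  22.8 145. ] ztop 139.4
[503.  -82.4 259.8]
```

View pics/end2.png

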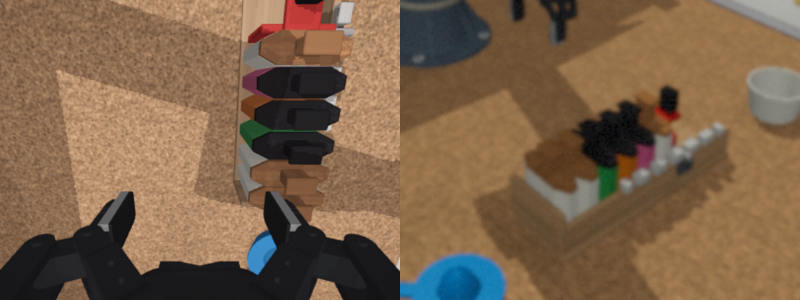

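View 7: all six are upright, with noses in line to 0.6 mm (569.0 to 569.6) and all cap tops level in the rack. The stop knob top reads 139.4 to 140, so it is seated, about 3 mm behind w3. The robot is clear of everything.

```bash
python3 -c "
from rig import ticket; print(ticket.close_job())"
```

```text
the job is handed in; nothing more can be done
None
```

I put the green, orange and pink canisters away in the rack and handed the job in at about 51 s; no verdict was reported. From the fixed wall the row reads white1, white2, green, orange, pink, white3. Blue and yellow were not on the counter.

- **Method:** I moved the stop one notch at a time (0 to 1 to 2 to 3). After each move I slid white3 along by its knob, then carried the next canister in by its knob. At the end I pressed all six against the back wall from the front.
- **White canisters:** white1 and white2 stood 4–6 mm short of home, so I pushed them in too.
- **Problem on the way:** in the check after those final pushes, green was standing upright on the counter in front of the rack. I don't know whether my finger dragged it out or it was the announced knock. I pushed it back in until it pressed on the wall with about 8 N.
- **Forces:** pressing white1 home read 43.6 N at the wrist through the fingertip, higher than I intended. The other home presses stayed at about 30 N or less.
- **Last checks:**
  - All six canisters stand upright, with their front ends in line to 0.6 mm.
  - The stop is down in notch 3, its knob top at about 140 mm, roughly 3 mm behind white3.
  - The robot was clear of everything. The citrus press and soup cup were not touched, but I did not re-measure them.

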